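Fetch the D-bore collar from behind the stock and fit it to the flatted spindle

ROBOT

A 6-joint arm with a two-finger parallel gripper is mounted at the origin on the work surface; the furniture and walls round the work are solid. World frame = base frame: x ahead of the robot, y to its left, z up, the work surface at z = 0. Lengths are in m, angles in rad, forces in N, time in s.
With the tool pointing down it reaches from about 0.25 to 0.725 m from the base axis. Payload 4 kg.
Tool frame: the origin (TCP) lies at the very end of the fingers, on their centre line; the grasp point (between the pads) lies 19 mm behind it (manip.pinch_z is the distance from the TCP to the grasp point, in m); z points along the fingers, y is the direction in which the jaws open and shut (so a half turn about z gives the same grasp; the last joint's range is limited). The gripper opens to 85 mm and grips with 20 to 120 N. Pads are 22 mm wide; open, the fingers measure 114 mm over their backs; the gripper's body (76 mm by 85 mm) begins 54 mm behind the grasp point. The pads swing forward as they close: fully open they stand 13 mm farther back than shut.
Start: joints at [1.1, 0.241, 0.005, 1.335, 0, 1.571], TCP at [0.227, 0.446, 0.197] pointing down, gripper open.
Joint ranges: [-2.72, 2.72], [-1.05, 1.87], [-1.09, 1.28], [-1.99, 2.15], [-1.42, 1.44], [-3.14, 3.14]. Speed limits (rad/s): [2.79, 2.79, 3.14, 3.14, 3.14, 3.14].

INTERFACE

Orientations are given as a 3x3 rotation matrix whose columns are the frame's x, y, z axes.
In Python, from station import manip gives the robot as it stands. The module is installed in compiled form; this text tells all that it offers.
- The arm moves only by the tool move_arm, never from a script. Its arguments are lists of equal length, an entry for each row: "claw": the gripper's target within -1 to 1 (shut at 1, half-way at 0, fully open at -1); "slide": the shift along the tool's x, y, z in cm, a list of three; "angular": the turn, a rotation vector about the tool's x, y, z in rad, a list of three. In form: {"claw": [claw, ...], "slide": [[dx, dy, dz], ...], "angular": [[ax, ay, az], ...]}. A call has 1 to 10 rows; each row shifts and turns the commanded pose from where the row before left it, along the tool's axes as they then stand; what a row does not reach is not made up. A row lasts 1/10 s, in which the tool goes at most 50 mm and 8.59 degrees, less where a joint would pass 70% of its speed; a pose out of reach is approached as far as the arm can. A call with a gripper value outside its range is refused whole. The fingers move at their own pace and stop on an object; "force" is the grip in N (left out, the last holds). Time passes only in rows, so rows that do not move let the fingers close. It gives the time, the measured TCP pose, the force and the opening at its end, in the units of the state.
- manip.observe(): the state, without advancing time (a new reading comes with each control period).
- manip.capture(name): name is "scene" or "top" or "wrist"; returns a dict with "image" (400x640x3 uint8, blue, green, red), "mtx" (3x3 intrinsics, pixels), "rvec" (rotation vector, rad) and "tvec" (3), from world to camera coordinates, as OpenCV has them; the wrist camera has in their place "mount" (4x4, takes a point from camera to tool coordinates, whose origin is the TCP and whose axes are the flange's). Camera axes: x right, y down, z forward; pixel columns grow to the right and rows downward; lengths in m; the calibration is good to about 2 mm. A picture is of the moment at which its call begins: read the wrist's pose just before it. There is no depth.
- manip.job_done(): hands the job in, once; it reports no verdict.
The state is a dict: "time": time; "joints": joint angles; "dq": joint speeds; "joint_efforts": joint torques, N m; "tool_pos": TCP position; "tcp_rot": TCP orientation; "force": force on the tool from outside, world axes, zero at the start; "ft_torque": the same for the moment, N m; "gripper_width": finger opening in m.
Only numpy, scipy, OpenCV 4.12 (cv2) and the standard library are available. Lean on these libraries where they do the work, as an engineer would, in place of code of your own. Each camera call takes 0.05 s, during which the arm holds its last target. There are 200 camera calls.

TASK

The D-bore collar lies at the back of the parts rack behind a steel block and an upright tube: set the block and the tube aside in the shallow tray, standing as they do now, before touching the collar. Then seat the collar flat down on the base of the flatted spindle with its flat matched to the shaft's, let go of it, and only then put the block and the tube back in the rack, each upright on the place where it stood at the start and turned as it was.

Things in the scene. Friction and masses are not known exactly. Their poses are not given: they have to be found in the camera images.
- rack: Fixed parts rack: base plate 6 mm thick, x -105 to +123 mm, 110 mm wide in y. Origin at table level; x runs from the open front to the closed back. The back is a stall with walls up to 46 mm above the table: sides 72 mm apart inside, from x = 25 mm to the end wall at 119 mm. In front two scribed 50 mm squares, centres x = -6 (middle) and -66 mm (front), y = 0. The collar lies at about x = 55 mm.
- d_collar: Steel collar, loose, lying flat in the rack's stall: a ring of 60 mm outer diameter, 24 mm high, 0.3 kg (varies), with a D-shaped through bore: radius 17 mm, cut off by a flat 10 mm from the axis. Origin at the centre of the underside; x points from the axis to the middle of the flat, z up.
- block: Dark rectangular steel block, loose, 50 (x) x 62 (y) x 36 (z) mm, about 0.6 kg, with a small hole in the top. Origin at the centre of the underside. Stands on one of the two scribed places of the rack (which one varies), its 62 mm side across the rack.
- tube: Grey steel tube stub standing upright, loose, 45 mm outer diameter, 62 mm high, open at the top, 0.2 kg. Origin at the centre of the underside, z along the tube. Stands on the other scribed place of the rack.
- tray: Empty shallow steel set-down tray, fixed to the table, 130 (x) x 210 (y) mm outside, floor 4 mm above the table, lip 9 mm above the table and 3 mm thick. Origin at the centre, at the table surface.
- spindle: Fixed spindle: dark round base plate 96 mm in diameter, 10 mm high, with four small screws; in its middle an upright D-section shaft, radius 14 mm with a flat 7.5 mm from the axis, full section up to 37 mm above the table, then a nose tapering to half size at 50 mm. Origin at the centre, at table level; x points from the axis to the middle of the shaft's flat.
- seat (a point): Point on the shaft's axis at the top face of the spindle's base plate (10 mm above the table), where the centre of the seated collar's underside belongs.
Mind the look-alikes: they are no part of the job. Leave any blue look-alike of the tube alone.

How it is judged:
By the outcome, as a careful person would: the job done as asked, in the order asked, and still so for the second after the job is handed in, with the robot touching nothing.
It also fails if it takes over 134 s, if anything falls off the work surface, if the arm or the gripper's body presses on something with over 40 N, if the wrist force passes 120 N, or if a joint passes its speed limit or range.

## Working session

There is one attempt and no reset: what is moved stays moved. The work goes in short steps, Python scripts to look and compute and a tool call to move; the robot and the scene stay as the last step left them, time stands still between calls to the robot, and variables do not carry over. Pictures are saved under pics/ and viewed, about 12 in all and at most 16, crops included, and the job is handed in when it is done.

Besides the shell and the picture viewer there is one more tool, called after "Emit:" in YAML: its name, and indented under it one key for each argument. move_arm: Moves the arm, as the interface text tells. Its arguments: {"type":"object","properties":{"claw":{"type":"array"},"slide":{"type":"array"},"angular":{"type":"array"},"force":{"type":"number"}},"required":["claw","slide","angular"]}

```bash
mkdir -p pics; cat > h.py <<'E'
import numpy as np, cv2
from station import manip
def cap(n):
    s=manip.observe(); c=manip.capture(n)
    K=np.array(c['mtx'])
    if 'rvec' in c:
        R=cv2.Rodrigues(np.array(c['rvec'],float))[0]; t=np.array(c['tvec'],float).ravel()
    else:
        M=np.array(c['mount']); T=np.eye(4); T[:3,:3]=s['tcp_rot']; T[:3,3]=s['tool_pos']
        W=np.linalg.inv(T@M); R=W[:3,:3]; t=W[:3,3]
    return c['image'],K,R,t
def ray(K,R,t,uv,z):
    uv=np.atleast_2d(np.array(uv,float)); d=(np.linalg.inv(K)@np.c_[uv,np.ones(len(uv))].T).T@R
    o=-R.T@t
    return o+d*((z-o[2])/d[:,2])[:,None]
def proj(K,R,t,P):
    p=(R@np.atleast_2d(P).T).T+t; p=p@K.T; return p[:,:2]/p[:,2:]
E
python3 - <<'E'
from h import *
for n in("scene","top"):
    im,K,R,t=cap(n); cv2.imwrite(f'pics/{n}0.png',im); np.savez(f'{n}0.npz',im=im,K=K,R=R,t=t); print(n,-R.T@t,K[0,0])
s=manip.observe(); print({k:np.round(v,3).tolist() for k,v in s.items()}, manip.pinch_z)
E
```

```text
scene [-0.21398643 -0.82656127  0.64507948] 473.1067145360629
top [0.39989676 0.02980455 1.18943057] 408.21940536046594
{'time': 0.1, 'joints': [1.1, 0.241, 0.004, 1.335, -0.0, 1.571], 'dq': [-0.001, -0.001, 0.003, -0.0, 0.001, 0.001], 'joint_efforts': [0.001, -37.314, 25.301, 0.011, 0.0, -0.0], 'tool_pos': [0.227, 0.445, 0.196], 'tcp_rot': [[-0.891, 0.454, -0.001], [0.454, 0.891, -0.002], [-0.0, -0.002, -1.0]], 'force': [-0.075, -0.74, 0.834], 'ft_torque': [-0.055, 0.016, -0.012], 'gripper_width': 0.085} 0.0187
```

View pics/top0.png

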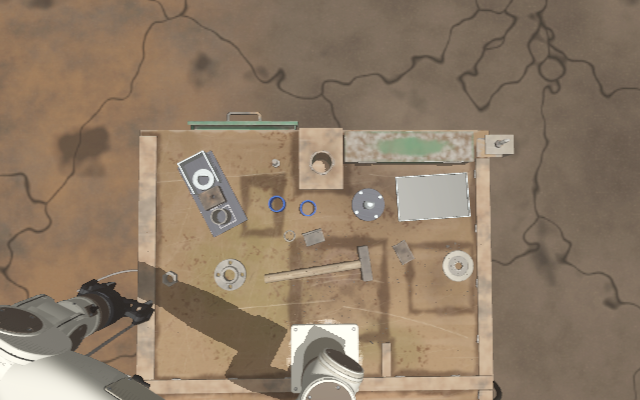

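View pics/scene0.png

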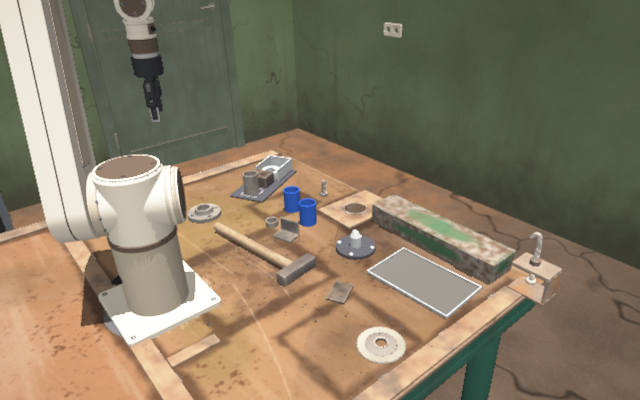

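The top view shows the rack at left: collar ~(203,180), block ~(210,197), tube ~(220,216). The spindle is at ~(368,204), the tray at ~(432,196), and two blue look-alike tubes at (277,204) and (307,208). I'll enlarge the crops and take first estimates.

```bash
python3 - <<'E'
from h import *
d=np.load('top0.npz'); im,K,R,t=[d[k] for k in('im','K','R','t')]
a=cv2.resize(im[140:245,165:260],None,fx=4.2,fy=5,interpolation=cv2.INTER_CUBIC) 
a=cv2.resize(im[140:245,165:260],None,fx=5,fy=5,interpolation=cv2.INTER_CUBIC); b=cv2.resize(im[175:235,335:392],None,fx=5,fy=5,interpolation=cv2.INTER_CUBIC)
o=np.zeros((525,475+290,3),np.uint8); o[:525,:475]=a; o[:300,475:475+285]=b; cv2.imwrite('pics/crop1.png',o)
f=lambda uv,z:np.round(ray(K,R,t,uv,z),4).tolist()
print('tray',f([[396,177],[468,173],[470,216],[400,221]],.009)); print('spin',f([[368,204]],.01)); print('collar,block,tube',f([[203,180]],.03),f([[211,197]],.042),f([[220,216]],.068))
print('blue',f([[277,204],[307,208]],.05))
E
```

```text
tray [[0.5181, -0.2098, 0.009], [0.5298, -0.4215, 0.009], [0.404, -0.4254, 0.009], [0.39, -0.2203, 0.009]]
spin [[0.4395, -0.1274, 0.01]]
collar,block,tube [[0.5076, 0.343, 0.03]] [[0.4588, 0.3171, 0.042]] [[0.4055, 0.2858, 0.068]]
blue [[0.4386, 0.1322, 0.05], [0.4273, 0.0487, 0.05]]
```

View pics/crop1.png

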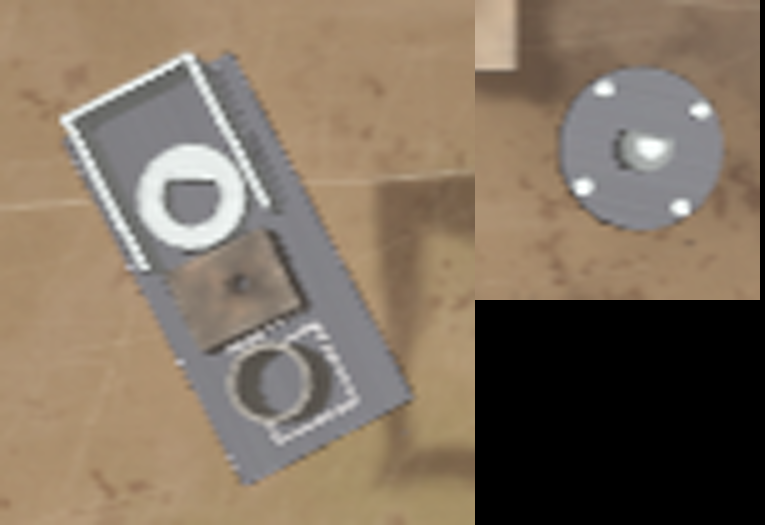

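Crop: the block stands in the middle place, the tube on the front one, and rack yaw is ≈27.5°. The collar's flat faces about +x world. The spindle screws sit at about 31°+90k. The shaft's flat isn't clear from here, so I'm moving above the rack to look closer.

Emit:
move_arm:
  claw: [-1, -1, -1, -1, -1, -1, -1, -1]
  slide:
    - [-3.1, -0.3, -1.9]
    - [-3.1, -0.3, -1.9]
    - [-3.1, -0.3, -1.9]
    - [-3.1, -0.3, -1.9]
    - [-3.1, -0.3, -1.9]
    - [-3.1, -0.3, -1.9]
    - [-3.1, -0.3, -1.9]
    - [-3.1, -0.3, -1.9]
  angular:
    - [0, 0, 0]
    - [0, 0, 0]
    - [0, 0, 0]
    - [0, 0, 0]
    - [0, 0, 0]
    - [0, 0, 0]
    - [0, 0, 0]
    - [0, 0, 0]
  force: 50

```text
time: 0.9
tool_pos: [0.4377, 0.3107, 0.3488]
tcp_rot: [[-0.891, 0.454, -0.001], [0.454, 0.891, -0.0], [0.0, -0.001, -1.0]]
force: [0.5, -0.1, 0.2]
gripper_width: 0.0854
```

Emit:
move_arm:
  claw: [-1, -1, -1, -1, -1, -1, -1, -1]
  slide:
    - [0, 0, 0]
    - [0, 0, 0]
    - [0, 0, 0]
    - [0, 0, 0]
    - [0, 0, 0]
    - [0, 0, 0]
    - [0, 0, 0]
    - [0, 0, 0]
  angular:
    - [0, 0, -0.136]
    - [0, 0, -0.136]
    - [0, 0, -0.136]
    - [0, 0, -0.136]
    - [0, 0, -0.136]
    - [0, 0, -0.136]
    - [0, 0, -0.136]
    - [0, 0, 0]

```text
time: 1.7
tool_pos: [0.4368, 0.3116, 0.3479]
tcp_rot: [[-0.887, -0.463, -0.001], [-0.463, 0.887, -0.001], [0.001, -0.0, -1.0]]
force: [1.5, 0.3, -0.2]
gripper_width: 0.0855
```

```bash
python3 - <<'E'
from h import *
c=manip.capture('wrist'); print(np.round(c['mount'],3)); s=manip.observe(); print(np.round(s['tool_pos'],4),np.round(s['tcp_rot'],3),np.round(s['joints'],2))
im,K,R,t=cap('wrist'); cv2.imwrite('pics/w1.png',im); np.savez('w1.npz',im=im,K=K,R=R,t=t)
# predicted pixels of rack things
print(proj(K,R,t,[[.5076,.343,.03],[.4588,.317,.042],[.4055,.2858,.068]]))
E
```

```text
[[ 0.001 -0.955 -0.296  0.074]
 [ 1.     0.001 -0.    -0.001]
 [ 0.001 -0.296  0.955 -0.177]
 [ 0.     0.     0.     1.   ]]
[0.4368 0.3116 0.348 ] [[-0.888 -0.46  -0.001]
 [-0.46   0.888 -0.001]
 [ 0.001 -0.    -1.   ]] [ 0.62  0.32  0.5   1.75 -0.    0.14]
[[313.33323418 205.71313004]
 [312.75226084 169.93177633]
 [309.94051895 125.65122373]]
```

View pics/w1.png

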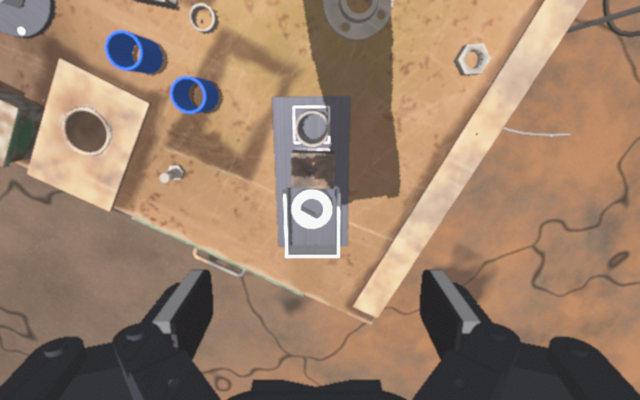

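The wrist view shows the rack centred, with the tube at (312,126), block (313,165) and collar (312,208), close to the predicted pixels. I'll go lower for precision.

Emit:
move_arm:
  claw: [-1, -1, -1, -1, -1, -1]
  slide:
    - [-1.5, 0, 4]
    - [-1.5, 0, 4]
    - [-1.5, 0, 4]
    - [-1.5, 0, 4]
    - [-1.2, 0, 3.5]
    - [0, 0, 0]
  angular:
    - [0, 0, 0]
    - [0, 0, 0]
    - [0, 0, 0]
    - [0, 0, 0]
    - [0, 0, 0]
    - [0, 0, 0]

```text
time: 2.4
tool_pos: [0.4981, 0.343, 0.1469]
tcp_rot: [[-0.887, -0.461, -0.01], [-0.461, 0.887, -0.007], [0.012, -0.002, -1.0]]
force: [-0.3, -0.1, -0.0]
gripper_width: 0.0855
```

```bash
python3 - <<'E'
from h import *
im,K,R,t=cap('wrist'); cv2.imwrite('pics/w2.png',im); np.savez('w2.npz',im=im,K=K,R=R,t=t); s=manip.observe(); print(s['tool_pos'],s['tcp_rot'],K)
E
```

```text
[0.49900944 0.34379433 0.15053066] [[-8.87184052e-01 -4.61376665e-01 -6.00252584e-03]
 [-4.61359586e-01  8.87203971e-01 -4.05540784e-03]
 [ 7.19653531e-03 -8.28570328e-04 -9.99973761e-01]] [[355.16620742   0.         316.01489415]
 [  0.         355.16620742 206.93802031]
 [  0.           0.           1.        ]]
```

View pics/w2.png

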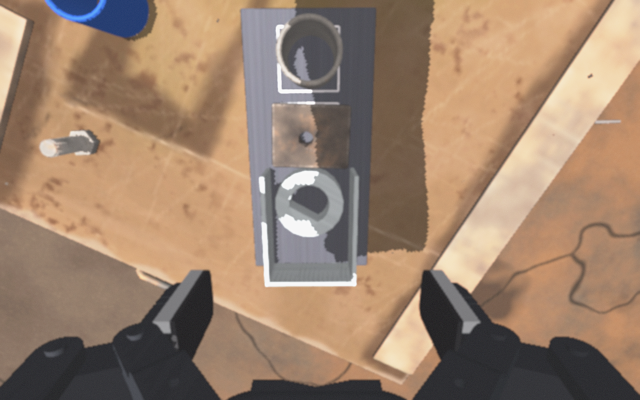

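Wrist view, clear: the tube top is at (309,49), block top corners run from (272,104) to (350,166), and the collar is at (309,204). Its bore flat runs from lower-left to lower-right, (288,205) to (322,220). I'll convert these to world points.

```bash
python3 - <<'E'
from h import *
d=np.load('w2.npz'); im,K,R,t=[d[k] for k in('im','K','R','t')]
f=lambda uv,z:ray(K,R,t,uv,z)
P=f([[242,9],[376,9],[368,265],[256,265]],.006); print('rackcorners\n',P.round(4), 'w',np.linalg.norm(P[0]-P[1]))
yaw=[np.degrees(np.arctan2(*(P[b]-P[a])[[1,0]])) for a,b in((0,3),(1,2))]; print(yaw, 90+np.degrees(np.arctan2(*(P[1]-P[0])[[1,0]])))
fm=(P[0]+P[1])/2
y=np.radians(np.mean(yaw)); X=np.array([np.cos(y),np.sin(y),0]); Y=np.array([-np.sin(y),np.cos(y),0])
o=fm+.105*X; print('rack o',o.round(4))
loc=lambda p:np.c_[(p-o)@X,(p-o)@Y].round(4)
B=f([[272,104],[350,104],[349,166],[272,166]],.042); print('block',loc(B).tolist(),B.mean(0).round(4), loc(B.mean(0)[None]))
print('wall top corners',loc(f([[265,286],[356,286]],.046)))
T=f([[276,50],[342,50],[309,14],[309,84]],.068); print('tube',loc(T).tolist(),T[:2].mean(0).round(4),loc(T.mean(0)[None]))
C=f([[273,204],[344,204],[309,169],[309,238]],.03); print('collar',loc(C).tolist(),C.mean(0).round(4))
F=f([[288,205],[322,220]],.03); v=F[1]-F[0]; print('flat line yaw',np.degrees(np.arctan2(v[1],v[0])))
cv2.imwrite('pics/c2.png',cv2.resize(im[160:250,260:360],None,fx=6,fy=6,interpolation=cv2.INTER_CUBIC))
E
```

```text
rackcorners
 [[0.399  0.2233 0.006 ]
 [0.3493 0.3189 0.006 ]
 [0.5481 0.4257 0.006 ]
 [0.5991 0.3278 0.006 ]] w 0.10775532565510683
[np.float64(27.57817368333774), np.float64(28.235494721190275)] 207.45105165766736
rack o [0.4669 0.3203 0.006 ]
block [[-0.0321, -0.0285], [-0.0316, 0.0312], [0.0162, 0.0314], [0.0158, -0.0306]] [0.4595 0.3173 0.042 ] [[-0.0079  0.0009]]
wall top corners [[ 0.1213 -0.0407]
 [ 0.1218  0.0391]]
tube [[-0.0668, -0.0212], [-0.0665, 0.0229], [-0.0882, 0.0011], [-0.0452, 0.0005]] [0.4076 0.2898 0.068 ] [[-0.0667  0.0008]]
collar [[0.051, -0.0327], [0.0515, 0.0287], [0.0207, -0.0011], [0.0827, -0.0019]] [0.5132 0.3428 0.03  ]
flat line yaw 92.60777206640128
```

View pics/c2.png

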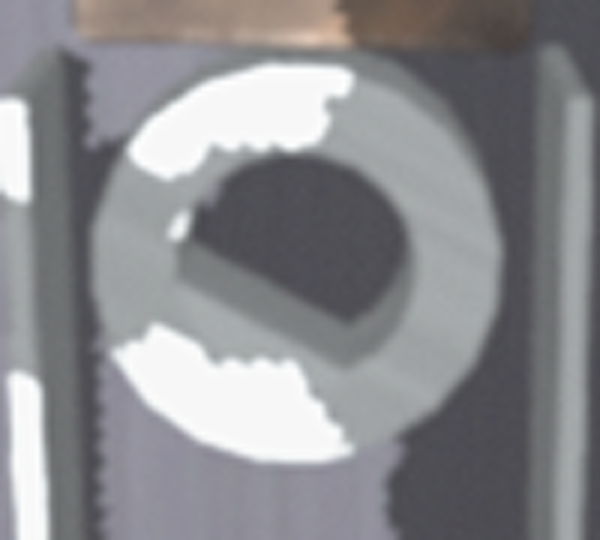

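Rack yaw is ≈27.6°, the tube centre (0.4075, 0.290), the block centre (0.4600, 0.317) and the collar centre ≈(0.512, 0.343). The collar flat's normal is ≈-1.5° yaw, and sizes agree within 2 mm. I'll go over the tube.

Emit:
move_arm:
  claw: [-1, -1, -1, -1, -1]
  slide:
    - [3.5, -0.2, 0]
    - [3.5, -0.2, 0]
    - [3.6, -0.2, 0]
    - [0, 0, 0]
    - [0, 0, 0]
  angular:
    - [0, 0, 0]
    - [0, 0, 0]
    - [0, 0, 0]
    - [0, 0, 0]
    - [0, 0, 0]

```text
time: 2.95
tool_pos: [0.4103, 0.2913, 0.1567]
tcp_rot: [[-0.887, -0.462, 0.005], [-0.462, 0.887, 0.003], [-0.005, 0.001, -1.0]]
force: [0.4, 0.6, -0.1]
gripper_width: 0.0855
```

Emit:
move_arm:
  claw: [-1, -1, -1, -1, -1, -1, -1]
  slide:
    - [0.1, 0, 3]
    - [0.1, 0, 3]
    - [0, 0, 3]
    - [0, 0, 2.5]
    - [0, 0, 1]
    - [0, 0, 0]
    - [0, 0, 0]
  angular:
    - [0, 0, 0]
    - [0, 0, 0]
    - [0, 0, 0]
    - [0, 0, 0]
    - [0, 0, 0]
    - [0, 0, 0]
    - [0, 0, 0]

```text
time: 3.65
tool_pos: [0.4094, 0.2908, 0.0299]
tcp_rot: [[-0.887, -0.463, 0.002], [-0.463, 0.887, 0.002], [-0.003, 0.0, -1.0]]
force: [-0.3, 0.6, 0.3]
gripper_width: 0.0857
```

Emit:
move_arm:
  claw: [1, 1, 1, 1, 1, 1, 1, 1]
  slide:
    - [0, 0, 0]
    - [0, 0, 0]
    - [0, 0, 0]
    - [0, 0, 0]
    - [0, 0, 0]
    - [0, 0, 0]
    - [0, 0, 0]
    - [0, 0, 0]
  angular:
    - [0, 0, 0]
    - [0, 0, 0]
    - [0, 0, 0]
    - [0, 0, 0]
    - [0, 0, 0]
    - [0, 0, 0]
    - [0, 0, 0]
    - [0, 0, 0]
  force: 40

```text
time: 4.45
tool_pos: [0.4088, 0.2905, 0.0299]
tcp_rot: [[-0.886, -0.463, 0.002], [-0.463, 0.886, 0.002], [-0.003, 0.0, -1.0]]
force: [-0.4, 0.3, 5.7]
gripper_width: 0.041
```

Emit:
move_arm:
  claw: [1, 1, 1, 1, 1, 1]
  slide:
    - [0, 0, 0]
    - [0, 0, 0]
    - [0, 0, -0.5]
    - [0, 0, -1]
    - [0, 0, -1]
    - [0, 0, 0]
  angular:
    - [0, 0, 0]
    - [0, 0, 0]
    - [0, 0, 0]
    - [0, 0, 0]
    - [0, 0, 0]
    - [0, 0, 0]

```text
time: 5.05
tool_pos: [0.409, 0.2905, 0.0553]
tcp_rot: [[-0.886, -0.463, 0.003], [-0.463, 0.886, 0.002], [-0.003, 0.0, -1.0]]
force: [0.1, 0.4, -1.9]
gripper_width: 0.0407
```

```bash
python3 - <<'E'
from h import *
im,K,R,t=cap('wrist'); cv2.imwrite('pics/w3.png',im); s=manip.observe(); print(s['tool_pos'],s['force'],s['gripper_width'],s['joints'])
E
```

```text
[0.40857593 0.29029333 0.05455459] [-0.13250498  0.33714853 -3.19067967] 0.04078291557935387 [ 6.17730540e-01  3.50989960e-01 -2.34645942e-01  9.82901052e-01
  1.17232389e-05  1.36520781e-01]
```

View pics/w3.png

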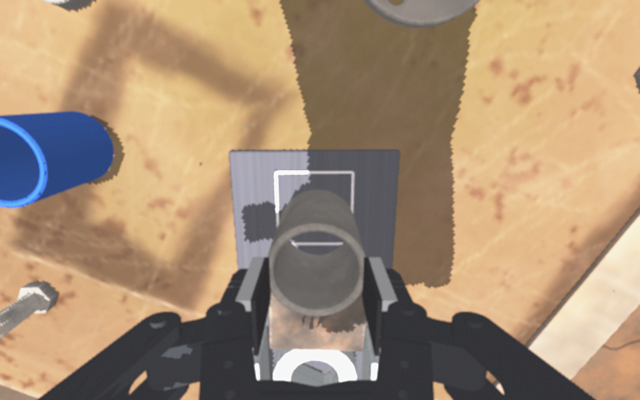

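The tube is held upright and lifted clear (rim at ~(317,270)). I'll lift it higher and carry it to the tray.

Emit:
move_arm:
  claw: [1, 1, 1, 1, 1, 1, 1, 1, 1]
  slide:
    - [0, 0, -3]
    - [0, 0, -4]
    - [0, 0, -4]
    - [0.4, -1, -2]
    - [1, -2.5, -1]
    - [1.7, -4, 0]
    - [1.8, -4.1, 0]
    - [1.8, -4.1, 0]
    - [1.8, -4.1, 0]
  angular:
    - [0, 0, 0]
    - [0, 0, 0]
    - [0, 0, 0]
    - [0, 0, 0]
    - [0, 0, 0]
    - [0, 0, 0]
    - [0, 0, 0]
    - [0, 0, 0]
    - [0, 0, 0]

```text
time: 6.0
tool_pos: [0.4236, 0.0733, 0.1932]
tcp_rot: [[-0.886, -0.464, -0.0], [-0.464, 0.886, -0.0], [0.0, -0.0, -1.0]]
force: [1.3, 0.2, -2.3]
gripper_width: 0.0406
```

Emit:
move_arm:
  claw: [1, 1, 1, 1, 1, 1, 1, 1, 1, 1]
  slide:
    - [1.8, -4.1, 0]
    - [1.8, -4.1, 0]
    - [1.8, -4.1, 0]
    - [1.8, -4.1, 0]
    - [1.8, -4.1, 0]
    - [1.8, -4.1, 0]
    - [1.8, -4.1, 0]
    - [1.8, -4.1, 0]
    - [1.8, -4.1, 0]
    - [1.2, -2.5, 0]
  angular:
    - [0, 0, 0]
    - [0, 0, 0]
    - [0, 0, 0]
    - [0, 0, 0]
    - [0, 0, 0]
    - [0, 0, 0]
    - [0, 0, 0]
    - [0, 0, 0]
    - [0, 0, 0]
    - [0, 0, 0]

```text
time: 7.0
tool_pos: [0.4517, -0.358, 0.1925]
tcp_rot: [[-0.888, -0.461, -0.001], [-0.461, 0.888, -0.0], [0.001, 0.0, -1.0]]
force: [-0.0, 0.5, -1.6]
gripper_width: 0.0405
```

Emit:
move_arm:
  claw: [1, 1, 1]
  slide:
    - [0.4, -1, 0]
    - [0, 0, 0]
    - [0, 0, 0]
  angular:
    - [0, 0, 0]
    - [0, 0, 0]
    - [0, 0, 0]

```text
time: 7.3
tool_pos: [0.453, -0.3644, 0.193]
tcp_rot: [[-0.886, -0.463, -0.001], [-0.463, 0.886, 0.002], [0.0, 0.002, -1.0]]
force: [0.5, -0.2, -2.1]
gripper_width: 0.0407
```

```bash
python3 - <<'E'
from h import *
s=manip.observe(); print(s['tool_pos'],s['joints'])
im,K,R,t=cap('wrist'); cv2.imwrite('pics/w4.png',im); np.savez('w4.npz',im=im,K=K,R=R,t=t)
E
```

```text
[ 0.45302442 -0.36442814  0.19303508] [-6.77827811e-01  4.07427171e-01  2.30830145e-01  1.39596435e+00
  6.68869051e-04 -1.15952215e+00]
```

View pics/w4.png

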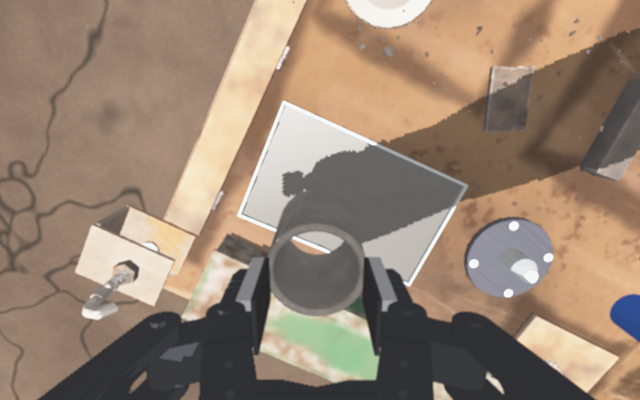

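The tray's corners are at (284,102), (466,186), (239,216) and (411,284), with the spindle base at (510,257).

```bash
python3 - <<'E'
from h import *
d=np.load('w4.npz'); im,K,R,t=[d[k] for k in('im','K','R','t')]
P=ray(K,R,t,[[284,102],[466,186],[411,284],[239,216]],.009); print(P.round(4),P.mean(0)); print(ray(K,R,t,[[510,258]],.01), ray(K,R,t,[[514,226],[548,258],[508,293],[473,264]],.012).mean(0))
E
```

```text
[[ 0.4064 -0.4245  0.009 ]
 [ 0.3938 -0.2187  0.009 ]
 [ 0.5182 -0.2082  0.009 ]
 [ 0.5342 -0.4157  0.009 ]] [ 0.46314036 -0.31678578  0.009     ]
[[ 0.43925114 -0.12845258  0.01      ]] [ 0.4413568  -0.12726981  0.012     ]
```

Emit:
move_arm:
  claw: [1, 1, 1, 1, 1, 1, 1, 1]
  slide:
    - [-0.3, -0.6, 2]
    - [-0.2, -0.6, 4]
    - [0, 0, 4]
    - [0, 0, 3.5]
    - [0, 0, 1.5]
    - [0, 0, 0.5]
    - [0, 0, 0]
    - [0, 0, 0]
  angular:
    - [0, 0, 0]
    - [0, 0, 0]
    - [0, 0, 0]
    - [0, 0, 0]
    - [0, 0, 0]
    - [0, 0, 0]
    - [0, 0, 0]
    - [0, 0, 0]

```text
time: 8.15
tool_pos: [0.4645, -0.3741, 0.0403]
tcp_rot: [[-0.886, -0.464, 0.002], [-0.464, 0.886, -0.002], [-0.001, -0.003, -1.0]]
force: [-1.0, -0.2, -2.0]
gripper_width: 0.0408
```

Emit:
move_arm:
  claw: [1, 1, 1, 1, 1, 1]
  slide:
    - [0, 0, 0.5]
    - [0, 0, 0.3]
    - [0, 0, 0.2]
    - [0, 0, 0.15]
    - [0, 0, 0]
    - [0, 0, 0]
  angular:
    - [0, 0, 0]
    - [0, 0, 0]
    - [0, 0, 0]
    - [0, 0, 0]
    - [0, 0, 0]
    - [0, 0, 0]

```text
time: 8.75
tool_pos: [0.4637, -0.374, 0.028]
tcp_rot: [[-0.886, -0.463, 0.001], [-0.463, 0.886, -0.0], [-0.001, -0.001, -1.0]]
force: [-1.5, 1.9, 5.1]
gripper_width: 0.0405
```

The tube is resting on the tray floor (z 0.028 as predicted, with a 5 N contact). I'll release, lift, and go back to the block.

Emit:
move_arm:
  claw: [0, -1, -1, -1, -1, -1, -1, -1, -1, -1]
  slide:
    - [0, 0, 0]
    - [0, 0, 0]
    - [0, 0, 0]
    - [0, 0, 0]
    - [0, 0, 0]
    - [0, 0, -2]
    - [0, 0, -3]
    - [0, 0, -4]
    - [0, 0, -4]
    - [0, 0, -2]
  angular:
    - [0, 0, 0]
    - [0, 0, 0]
    - [0, 0, 0]
    - [0, 0, 0]
    - [0, 0, 0]
    - [0, 0, 0]
    - [0, 0, 0]
    - [0, 0, 0]
    - [0, 0, 0]
    - [0, 0, 0]

```text
time: 9.75
tool_pos: [0.4647, -0.3752, 0.1812]
tcp_rot: [[-0.886, -0.463, 0.005], [-0.463, 0.886, -0.004], [-0.002, -0.006, -1.0]]
force: [0.5, -0.8, -0.0]
gripper_width: 0.0853
```

```bash
python3 - <<'E'
from h import *
s=manip.observe(); print(s['tool_pos'],s['gripper_width'])
im,K,R,t=cap('wrist'); cv2.imwrite('pics/w5.png',im); np.savez('w5.npz',im=im,K=K,R=R,t=t)
cv2.imwrite('pics/w5.png',im)
# block delta
p=s['tool_pos'];Rt=s['tcp_rot']; print(100*Rt.T@(np.array([.4600,.3171,.18])-p))
E
```

```text
[ 0.46466119 -0.37517319  0.18123284] 0.0853364616874564
[-31.62384948  61.58380111  -0.14739951]
```

View pics/w5.png

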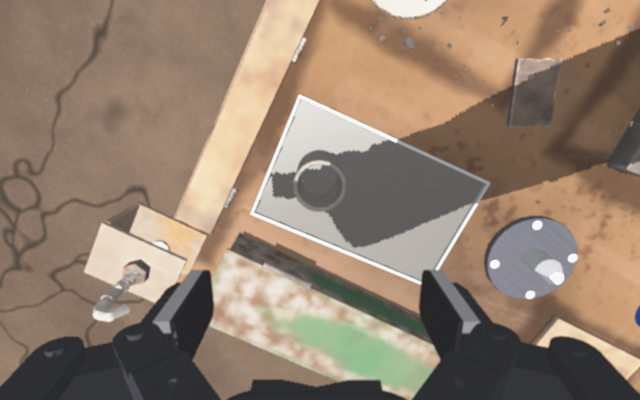

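The tube is standing in the tray at (320,185). On the way back I'll stop above the spindle for a close look.

Emit:
move_arm:
  claw: [-1, -1, -1, -1, -1, -1, -1, -1]
  slide:
    - [-1, 1.9, 0]
    - [-1.9, 3.7, 0]
    - [-1.9, 3.7, 0.5]
    - [-1.9, 3.7, 1]
    - [-1.9, 3.7, 1]
    - [-1.9, 3.7, 0.5]
    - [-0.8, 1.6, 0]
    - [0, 0, 0]
  angular:
    - [0, 0, 0]
    - [0, 0, 0]
    - [0, 0, 0]
    - [0, 0, 0]
    - [0, 0, 0]
    - [0, 0, 0]
    - [0, 0, 0]
    - [0, 0, 0]

```text
time: 10.6
tool_pos: [0.4609, -0.1242, 0.1463]
tcp_rot: [[-0.885, -0.466, -0.002], [-0.466, 0.885, 0.001], [0.001, 0.001, -1.0]]
force: [0.9, -0.3, -0.4]
gripper_width: 0.0854
```

```bash
python3 - <<'E'
from h import *
s=manip.observe(); print(s['tool_pos'])
im,K,R,t=cap('wrist'); np.savez('w6.npz',im=im,K=K,R=R,t=t)
c=proj(K,R,t,[[.4395,-.128,.02]])[0].astype(int); print(c); x0,y0=c[0]-70,c[1]-60; print(x0,y0)
cv2.imwrite('pics/w6.png',cv2.resize(im[y0:y0+120,x0:x0+140],None,fx=5,fy=5,interpolation=cv2.INTER_CUBIC))
p=s['tool_pos'];Rt=s['tcp_rot']; print(100*Rt.T@(np.array([.4600,.3171,.15])-p))
E
```

```text
[ 0.46087665 -0.12423235  0.1462853 ]
[324 161]
254 101
[-20.50946168  39.07857074  -0.33965203]
```

View pics/w6.png

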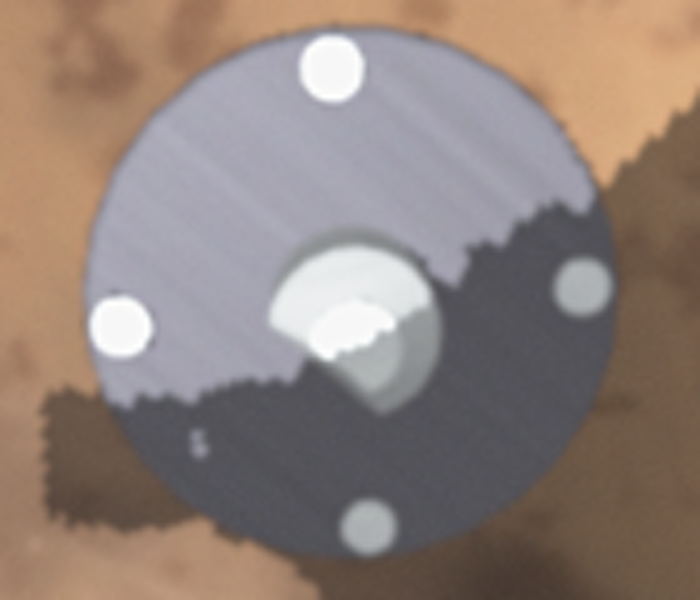

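The crop shows the shaft's flat facing lower-left, with its chord running (270,322)→(382,412). The screws are at (332,68), (583,287), (368,527) and (120,327).

```bash
python3 - <<'E'
from h import *
d=np.load('w6.npz'); im,K,R,t=[d[k] for k in('im','K','R','t')]
f=lambda uv,z:ray(K,R,t,np.array(uv)/5.+[254-.4,101-.4],z)
F=f([[270,322],[382,412]],.037); v=F[1]-F[0]; print('chord',np.linalg.norm(v))
S=f([[332,68],[583,287],[368,527],[120,327]],.012); c=S.mean(0); print('screws centre',c)
E=f([[85,290],[617,290],[352,24],[352,557]],.01); print('base',E[:2].mean(0),E[2:].mean(0), np.linalg.norm(E[0]-E[1]))
n=np.array([v[1],-v[0]]); m=F.mean(0)[:2]-c[:2]; n*=np.sign(n@m); print('flat yaw',np.degrees(np.arctan2(n[1],n[0])),'flat dist',n@m/np.linalg.norm(n))
u=(S-c); print(np.degrees(np.arctan2(u[:,1],u[:,0])),np.linalg.norm(u,axis=1))
d=np.load('w2.npz'); im,K,R,t=[d[k] for k in('im','K','R','t')]
F=ray(K,R,t,np.array([[180,278],[345,365]])/6.+[260-.4,160-.4],.03); v=F[1]-F[0]; print('collar flat yaw',np.degrees(np.arctan2(v[1],v[0]))-90,'chord(27.5)',np.linalg.norm(v), F.mean(0))
E
```

```text
chord 0.0237932933585432
screws centre [ 0.44095541 -0.12761548  0.012     ]
base [ 0.43859118 -0.12877266  0.01      ] [ 0.44045562 -0.12757619  0.01      ] 0.0943871479590787
flat yaw -11.382965784857829 flat dist 0.007215620831421827
[-147.34307556  122.71440132   32.65820545  -57.09698158] [0.04101093 0.04105778 0.04087576 0.04105905]
collar flat yaw -1.5662012262799294 chord(27.5) 0.027260518878328505 [0.52262012 0.34242652 0.03      ]
```

The spindle flat's yaw is -11.4° (chord 23.8 mm and distance 7.2 mm, both as they should be), and its centre is (0.440,-0.128). The screws are at 32.7°+90k, radius 41 mm. The collar flat's yaw is -1.6°. The collar grip axis should be about yaw 12°, so the fingers miss the screws at the spindle. Now the block.

Emit:
move_arm:
  claw: [-1, -1, -1, -1, -1, -1, -1, -1, -1, -1]
  slide:
    - [-1.2, 2.3, -1]
    - [-2.1, 4.1, 0]
    - [-2.3, 4.3, 0]
    - [-2.3, 4.3, 0]
    - [-2.3, 4.3, 0]
    - [-2.3, 4.3, 0]
    - [-2.3, 4.3, 0]
    - [-2.3, 4.3, 0]
    - [-2.1, 4.1, 0]
    - [-1.3, 2.8, 0]
  angular:
    - [0, 0, 0]
    - [0, 0, 0]
    - [0, 0, 0]
    - [0, 0, 0]
    - [0, 0, 0]
    - [0, 0, 0]
    - [0, 0, 0]
    - [0, 0, 0]
    - [0, 0, 0]
    - [0, 0, 0]

```text
time: 11.65
tool_pos: [0.4634, 0.317, 0.1565]
tcp_rot: [[-0.886, -0.463, 0.001], [-0.463, 0.886, 0.0], [-0.001, -0.0, -1.0]]
force: [-0.2, -0.1, 1.4]
gripper_width: 0.0854
```

Emit:
move_arm:
  claw: [-1, -1, -1, -1]
  slide:
    - [0, 0, 2]
    - [0, 0, 1]
    - [0, 0, 0]
    - [0, 0, 0]
  angular:
    - [0, 0, 0]
    - [0, 0, 0]
    - [0, 0, 0]
    - [0, 0, 0]

```text
time: 12.05
tool_pos: [0.4628, 0.3135, 0.1269]
tcp_rot: [[-0.887, -0.461, -0.001], [-0.461, 0.887, -0.001], [0.001, -0.0, -1.0]]
force: [0.4, -0.2, 0.6]
gripper_width: 0.0852
```

```bash
python3 - <<'E'
from h import *
s=manip.observe(); print(s['tool_pos'])
im,K,R,t=cap('wrist'); np.savez('w7.npz',im=im,K=K,R=R,t=t); cv2.imwrite('pics/w7.png',im)
p=s['tool_pos'];Rt=s['tcp_rot']; print(Rt.round(3),100*Rt.T@(np.array([.4600,.3171,.05])-p))
E
```

```text
[0.46281034 0.31353429 0.12688241]
[[-0.887 -0.461 -0.001]
 [-0.461  0.887 -0.001]
 [ 0.001 -0.    -1.   ]] [0.07826844 0.44831563 7.68817636]
```

View pics/w7.png

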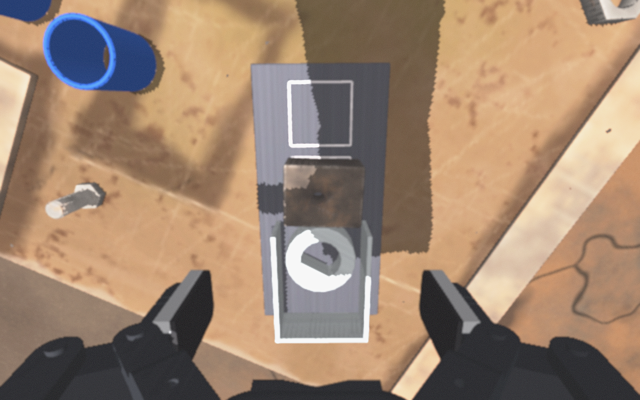

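The view shows the free front square, (288,82) to (354,146), and the block top at about (284..363, 165..227). I'll check both.

```bash
python3 - <<'E'
from h import *
d=np.load('w7.npz'); im,K,R,t=[d[k] for k in('im','K','R','t')]
P=ray(K,R,t,[[288,81.5],[353,81.5],[354.5,146.5],[289.5,146.5]],.006); print(P.round(4),'c',P.mean(0))
X=(P[2]+P[3]-P[0]-P[1]); y=np.arctan2(X[1],X[0]); print('yaw',np.degrees(y)); X=np.array([np.cos(y),np.sin(y),0]); print('middle place',P.mean(0)+.06*X)
B=ray(K,R,t,[[284,165],[363,165],[361.5,227],[286,227]],.042); print(B.round(4),B.mean(0))
E
```

```text
[[0.3973 0.2536 0.006 ]
 [0.3736 0.2993 0.006 ]
 [0.4177 0.3255 0.006 ]
 [0.4427 0.2773 0.006 ]] c [0.40783267 0.28893982 0.006     ]
yaw 29.100459510140652
middle place [0.46025877 0.31812036 0.006     ]
[[0.4515 0.28   0.042 ]
 [0.4243 0.3322 0.042 ]
 [0.4676 0.3556 0.042 ]
 [0.4951 0.3029 0.042 ]] [0.45961454 0.31767337 0.042     ]
```

Emit:
move_arm:
  claw: [-1, -1, -1, -1, -1, -1, -1]
  slide:
    - [0.1, 0.45, 1]
    - [0, 0, 3]
    - [0, 0, 4]
    - [0, 0, 2.5]
    - [0, 0, 0.7]
    - [0, 0, 0]
    - [0, 0, 0]
  angular:
    - [0, 0, 0]
    - [0, 0, 0]
    - [0, 0, 0]
    - [0, 0, 0]
    - [0, 0, 0]
    - [0, 0, 0]
    - [0, 0, 0]

```text
time: 12.8
tool_pos: [0.4605, 0.3191, 0.0164]
tcp_rot: [[-0.887, -0.463, 0.002], [-0.463, 0.887, 0.001], [-0.003, 0.0, -1.0]]
force: [0.3, 0.6, 0.5]
gripper_width: 0.0854
```

Emit:
move_arm:
  claw: [-1, -1, 1, 1, 1, 1, 1, 1, 1, 1]
  slide:
    - [0, -0.1, 0.5]
    - [0, 0, 0]
    - [0, 0, 0]
    - [0, 0, 0]
    - [0, 0, 0]
    - [0, 0, 0]
    - [0, 0, 0]
    - [0, 0, 0]
    - [0, 0, 0]
    - [0, 0, 0]
  angular:
    - [0, 0, 0]
    - [0, 0, 0]
    - [0, 0, 0]
    - [0, 0, 0]
    - [0, 0, 0]
    - [0, 0, 0]
    - [0, 0, 0]
    - [0, 0, 0]
    - [0, 0, 0]
    - [0, 0, 0]
  force: 70

```text
time: 13.8
tool_pos: [0.4598, 0.3175, 0.01]
tcp_rot: [[-0.886, -0.463, -0.0], [-0.463, 0.886, -0.0], [0.0, 0.0, -1.0]]
force: [0.0, 0.0, 0.6]
gripper_width: 0.0001
```

Emit:
move_arm:
  claw: [1, 1, 1, 1, 1, 1, 1, 1]
  slide:
    - [0, 0, -0.3]
    - [0, 0, -0.7]
    - [0, 0, -2]
    - [0, 0, -3]
    - [0, 0, -4]
    - [0, 0, -4]
    - [0, 0, -2]
    - [0, 0, 0]
  angular:
    - [0, 0, 0]
    - [0, 0, 0]
    - [0, 0, 0]
    - [0, 0, 0]
    - [0, 0, 0]
    - [0, 0, 0]
    - [0, 0, 0]
    - [0, 0, 0]

```text
time: 14.6
tool_pos: [0.4622, 0.3191, 0.1749]
tcp_rot: [[-0.886, -0.463, 0.007], [-0.463, 0.886, 0.005], [-0.009, 0.001, -1.0]]
force: [0.9, 0.7, -0.3]
gripper_width: -0.0
```

```bash
python3 - <<'E'
from h import *
s=manip.observe(); p=s['tool_pos'];Rt=s['tcp_rot']; print(p,s['force'],Rt.round(3),100*Rt.T@(np.array([.462,-.266,.17])-p))
E
```

```text
[0.4621647  0.31908056 0.17486552] [ 0.90733976  0.68995771 -0.28751746] [[-0.886 -0.463  0.007]
 [-0.463  0.886  0.005]
 [-0.009  0.001 -1.   ]] [ 27.09798639 -51.85647284   0.1870804 ]
```

The gripper closed to zero, so it doesn't hold the block. I need to look.

```bash
python3 - <<'E'
from h import *
im,K,R,t=cap('wrist'); np.savez('w8.npz',im=im,K=K,R=R,t=t); a,*_=cap('top'); b,*_=cap('scene')
o=np.zeros((600,640,3),np.uint8); o[:400]=im; o[400:,:320]=cv2.resize(a[130:250,160:352],(320,200)); o[400:,320:]=cv2.resize(b[140:240,210:370],(320,200)); cv2.imwrite('pics/w8.png',o)
E
```

View pics/w8.png

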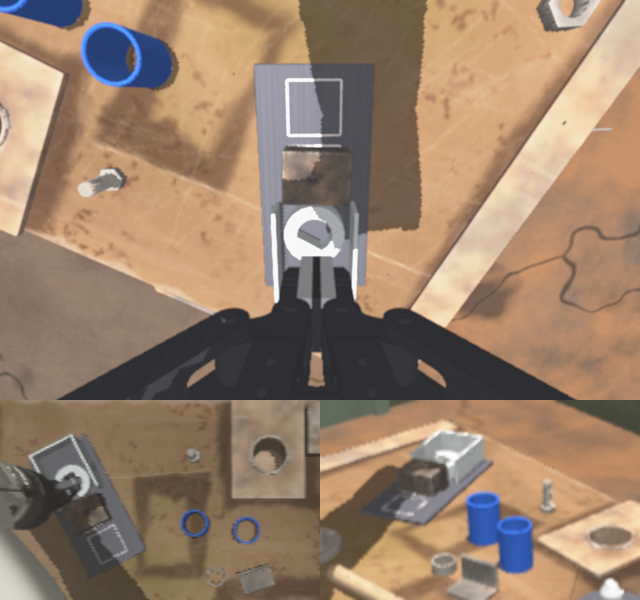

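```bash
python3 - <<'E'
from h import *
s=manip.observe(); p=s['tool_pos'];Rt=s['tcp_rot']
o=np.zeros((600,800,3),np.uint8)
def crop(n,w,h,f,x0,y0,pts):
    im,K,R,t=cap(n); np.savez(f'{n}9.npz',im=im,K=K,R=R,t=t)
    q=proj(K,R,t,pts); c=proj(K,R,t,p[None])[0].round().astype(int)-[w//2,h//2]; c=np.clip(c,0,[640-w,400-h])
    a=cv2.resize(im[c[1]:c[1]+h,c[0]:c[0]+w],None,fx=f,fy=f,interpolation=cv2.INTER_CUBIC)
    for i,u in enumerate(q): cv2.circle(a,tuple(int(v) for v in (u-c)*f),2,[(0,0,255),(0,255,0),(255,255,0),(255,0,255)][i],-1)
    print(n,c,q.round(1).tolist()); o[y0:y0+a.shape[0],x0:x0+a.shape[1]]=a
pts=np.array([p,p+Rt@[0,0,-.019],p+Rt@[-.02,0,0],p+Rt@[0,0,-.054]])
crop('scene',80,60,5,0,0,pts); crop('top',80,60,5,400,0,pts); crop('wrist',200,150,2,0,300,pts)
cv2.imwrite('pics/w9.png',o)
E
```

```text
scene [217 103] [[257.0, 132.8], [256.4, 126.6], [260.4, 130.6], [255.3, 114.9]]
top [158 164] [[198.2, 194.2], [196.0, 193.7], [194.5, 187.1], [191.7, 192.9]]
wrist [217 167] [[317.3, 242.3], [317.4, 257.6], [317.2, 275.8], [317.6, 296.1]]
```

View pics/w9.png

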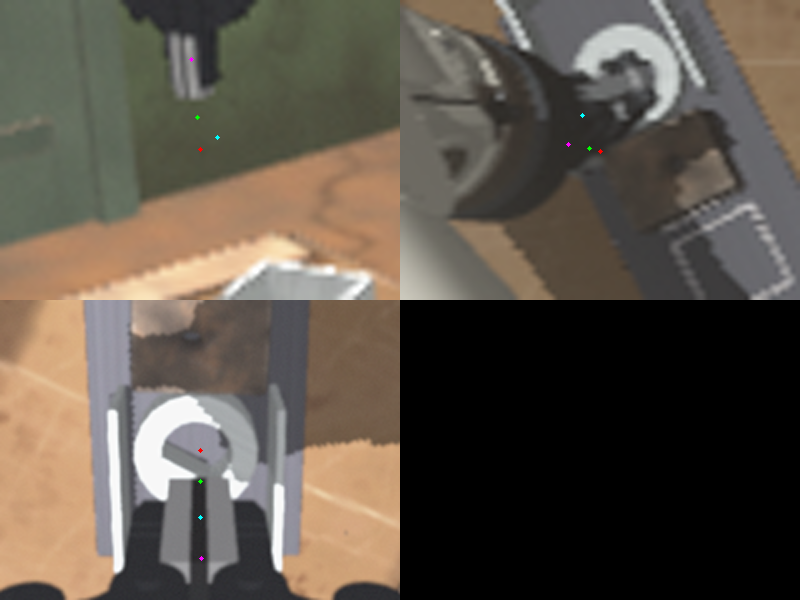

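The scene and top crops both show the real fingertips away from the projected TCP: at scene ~(254,122) and top ~(205,182), against projections of (257,133) and (198,194). I'll triangulate the fingertips.

```bash
python3 - <<'E'
from h import *
s=manip.observe(); p=s['tool_pos'];Rt=s['tcp_rot']
def tri(obs):
    A=np.zeros((3,3));b=np.zeros(3)
    for n,uv in obs:
        d=np.load(n); K,R,t=d['K'],d['R'],d['t']; v=R.T@np.linalg.inv(K)@[*uv,1]; v/=np.linalg.norm(v); o=-R.T@t; M=np.eye(3)-np.outer(v,v); A+=M;b+=M@o
    return np.linalg.solve(A,b)
for a in ([254,122],[255.5,122]):
  for b in ([205,182],[203,183],[207,180]):
    q=tri([('scene9.npz',a),('top9.npz',b)]); print(a,b,q.round(4),'in tool',(Rt.T@(q-p)).round(4))
# wrist: ray of tip edge (317,256) in tool coords at several z
d=np.load('wrist9.npz'); K,R,t=d['K'],d['R'],d['t']
for z in(0,-.01,-.02,-.03,-.04):
    print(z,(Rt.T@(ray(K,R,t,[[317,256]],p[2]-z)[0]-p)).round(4))
# static cross-check: blue tube/block between top, scene: block hole
print(p,s['joints'].round(4).tolist())
E
```

```text
[254, 122] [205, 182] [0.4688 0.3027 0.2035] in tool [-0.0021 -0.0171 -0.0352]
[254, 122] [203, 183] [0.4684 0.3065 0.2025] in tool [-0.0036 -0.0135 -0.0342]
[254, 122] [207, 180] [0.4707 0.2994 0.204 ] in tool [-0.0024 -0.0209 -0.0358]
[255.5, 122] [205, 182] [0.4706 0.3017 0.2032] in tool [-0.0033 -0.0189 -0.035 ]
[255.5, 122] [203, 183] [0.4703 0.3055 0.2023] in tool [-0.0048 -0.0153 -0.034 ]
[255.5, 122] [207, 180] [0.4726 0.2985 0.2038] in tool [-0.0036 -0.0226 -0.0355]
0 [-0.0089 -0.0001 -0.    ]
-0.01 [-0.0042 -0.0001 -0.01  ]
-0.02 [ 0.0004 -0.0001 -0.02  ]
-0.03 [ 0.0051 -0.0002 -0.03  ]
-0.04 [ 0.0098 -0.0002 -0.04  ]
[0.45885887 0.31679584 0.1682281 ] [0.6043, 0.3708, 0.1117, 1.3153, -0.0, 0.1231]
```

All three cameras agree: the real fingertips sit about 36 mm behind the reported TCP when shut, and about 49 mm when open. So the fingers passed over the block (the tube was held only by its rim). I'll allow for this from here. The block hasn't moved; I'll descend deeper, in checked steps.

Emit:
move_arm:
  claw: [-1, -1, -1, -1, -1, -1, -1, -1, -1, -1]
  slide:
    - [-0.1, 0, 0]
    - [0, 0, 0]
    - [0, 0, 0]
    - [0, 0, 2]
    - [0, 0, 4]
    - [0, 0, 4]
    - [0, 0, 4]
    - [0, 0, 3]
    - [0, 0, 1]
    - [0, 0, 0]
  angular:
    - [0, 0, 0]
    - [0, 0, 0]
    - [0, 0, 0]
    - [0, 0, 0]
    - [0, 0, 0]
    - [0, 0, 0]
    - [0, 0, 0]
    - [0, 0, 0]
    - [0, 0, 0]
    - [0, 0, 0]

```text
time: 15.9
tool_pos: [0.4596, 0.3172, -0.0114]
tcp_rot: [[-0.886, -0.463, -0.003], [-0.463, 0.886, -0.002], [0.004, -0.0, -1.0]]
force: [-0.3, -0.0, -0.4]
gripper_width: 0.0851
```

Emit:
move_arm:
  claw: [-1, -1, -1, -1, -1]
  slide:
    - [0, 0, 1]
    - [0, 0, 0.6]
    - [0, 0, 0.5]
    - [0, 0, 0]
    - [0, 0, 0]
  angular:
    - [0, 0, 0]
    - [0, 0, 0]
    - [0, 0, 0]
    - [0, 0, 0]
    - [0, 0, 0]

```text
time: 16.4
tool_pos: [0.4609, 0.3181, -0.0307]
tcp_rot: [[-0.886, -0.463, 0.0], [-0.463, 0.886, 0.0], [-0.0, 0.0, -1.0]]
force: [-0.4, 0.7, 0.1]
gripper_width: 0.0855
```

No contact with the reported TCP below the table, which confirms the offset. I'll grip.

Emit:
move_arm:
  claw: [-1, 1, 1, 1, 1, 1, 1, 1]
  slide:
    - [0.1, 0, 0]
    - [0, 0, 0]
    - [0, 0, 0]
    - [0, 0, 0]
    - [0, 0, 0]
    - [0, 0, 0]
    - [0, 0, 0]
    - [0, 0, 0]
  angular:
    - [0, 0, 0]
    - [0, 0, 0]
    - [0, 0, 0]
    - [0, 0, 0]
    - [0, 0, 0]
    - [0, 0, 0]
    - [0, 0, 0]
    - [0, 0, 0]
  force: 70

```text
time: 17.2
tool_pos: [0.4601, 0.3181, -0.0302]
tcp_rot: [[-0.886, -0.463, 0.001], [-0.463, 0.886, 0.001], [-0.001, 0.001, -1.0]]
force: [-2.4, 0.1, 6.4]
gripper_width: 0.0612
```

Emit:
move_arm:
  claw: [1, 1, 1, 1, 1, 1, 1, 1, 1]
  slide:
    - [0, 0, 0]
    - [0, 0, -0.3]
    - [0, 0, -0.7]
    - [0, 0, -2]
    - [0, 0, -4]
    - [0, 0, -4]
    - [0, 0, -4]
    - [0, 0, -3]
    - [0, 0, 0]
  angular:
    - [0, 0, 0]
    - [0, 0, 0]
    - [0, 0, 0]
    - [0, 0, 0]
    - [0, 0, 0]
    - [0, 0, 0]
    - [0, 0, 0]
    - [0, 0, 0]
    - [0, 0, 0]

```text
time: 18.1
tool_pos: [0.4625, 0.3191, 0.1535]
tcp_rot: [[-0.886, -0.463, 0.007], [-0.463, 0.887, 0.005], [-0.009, 0.001, -1.0]]
force: [1.5, 0.2, -7.3]
gripper_width: 0.0616
```

```bash
python3 - <<'E'
from h import *
s=manip.observe(); p=s['tool_pos'];Rt=s['tcp_rot']; print(p,s['force'],Rt.round(3),100*Rt.T@(np.array([.462,-.266,p[2]])-p))
E
```

```text
[0.46247674 0.31906539 0.15350386] [ 1.50670359  0.21465216 -7.25113325] [[-0.886 -0.463  0.007]
 [-0.463  0.887  0.005]
 [-0.009  0.001 -1.   ]] [ 27.11280082 -51.84433862  -0.27919593]
```

The block is held (7 N, 61.6 mm). I'll carry it to the tray.

Emit:
move_arm:
  claw: [1, 1, 1, 1, 1, 1, 1, 1, 1, 1]
  slide:
    - [1.1, -2, 0]
    - [2, -3.8, 0]
    - [2.2, -4.3, 0]
    - [2.2, -4.3, 0]
    - [2.2, -4.3, 0]
    - [2.2, -4.3, 0]
    - [2.2, -4.3, 0]
    - [2.2, -4.3, 0]
    - [2.2, -4.3, 0]
    - [2.2, -4.3, 0]
  angular:
    - [0, 0, 0]
    - [0, 0, 0]
    - [0, 0, 0]
    - [0, 0, 0]
    - [0, 0, 0]
    - [0, 0, 0]
    - [0, 0, 0]
    - [0, 0, 0]
    - [0, 0, 0]
    - [0, 0, 0]

```text
time: 19.1
tool_pos: [0.4601, -0.1361, 0.1462]
tcp_rot: [[-0.886, -0.463, -0.005], [-0.463, 0.886, 0.001], [0.003, 0.003, -1.0]]
force: [0.9, -0.4, -6.3]
gripper_width: 0.0613
```

Emit:
move_arm:
  claw: [1, 1, 1, 1, 1, 1]
  slide:
    - [2.2, -4.3, 0]
    - [2.2, -4.2, 0]
    - [1.3, -2.1, 0]
    - [0.7, -1, 0]
    - [0, 0, 0]
    - [0, 0, 0]
  angular:
    - [0, 0, 0]
    - [0, 0, 0]
    - [0, 0, 0]
    - [0, 0, 0]
    - [0, 0, 0]
    - [0, 0, 0]

```text
time: 19.7
tool_pos: [0.4583, -0.2658, 0.1472]
tcp_rot: [[-0.886, -0.463, -0.003], [-0.463, 0.886, 0.003], [0.001, 0.004, -1.0]]
force: [-0.4, 1.1, -7.6]
gripper_width: 0.0613
```

Emit:
move_arm:
  claw: [1, 1, 1, 1, 1, 1, 1, 1]
  slide:
    - [-0.2, -0.2, 2]
    - [0, 0, 4]
    - [0, 0, 4]
    - [0, 0, 4]
    - [0, 0, 2.3]
    - [0, 0, 0.7]
    - [0, 0, 0]
    - [0, 0, 0]
  angular:
    - [0, 0, 0]
    - [0, 0, 0]
    - [0, 0, 0]
    - [0, 0, 0]
    - [0, 0, 0]
    - [0, 0, 0]
    - [0, 0, 0]
    - [0, 0, 0]

```text
time: 20.5
tool_pos: [0.4636, -0.268, -0.0196]
tcp_rot: [[-0.886, -0.464, 0.002], [-0.464, 0.886, -0.001], [-0.002, -0.002, -1.0]]
force: [0.4, 0.7, -6.4]
gripper_width: 0.0611
```

Emit:
move_arm:
  claw: [1, 1, 1, 1, 1, 1]
  slide:
    - [0, 0, 0.5]
    - [0, 0, 0.4]
    - [0, 0, 0.2]
    - [0, 0, 0.1]
    - [0, 0, 0]
    - [0, 0, 0]
  angular:
    - [0, 0, 0]
    - [0, 0, 0]
    - [0, 0, 0]
    - [0, 0, 0]
    - [0, 0, 0]
    - [0, 0, 0]

```text
time: 21.1
tool_pos: [0.4621, -0.2681, -0.0322]
tcp_rot: [[-0.887, -0.463, 0.0], [-0.463, 0.887, -0.0], [-0.0, -0.0, -1.0]]
force: [-4.1, 1.2, 1.9]
gripper_width: 0.0615
```

The block rests on the tray floor. I'll release, lift and look.

Emit:
move_arm:
  claw: [-1, -1, -1, -1, -1, -1, -1, -1, -1, -1]
  slide:
    - [0, 0, 0]
    - [0, 0, 0]
    - [0, 0, 0]
    - [0, 0, 0]
    - [0, 0, -1]
    - [0, 0, -3]
    - [0, 0, -4]
    - [0, 0, -4]
    - [0, 0, -4]
    - [0, 0, -1]
  angular:
    - [0, 0, 0]
    - [0, 0, 0]
    - [0, 0, 0]
    - [0, 0, 0]
    - [0, 0, 0]
    - [0, 0, 0]
    - [0, 0, 0]
    - [0, 0, 0]
    - [0, 0, 0]
    - [0, 0, 0]

```text
time: 22.1
tool_pos: [0.465, -0.2697, 0.1431]
tcp_rot: [[-0.886, -0.463, 0.009], [-0.463, 0.886, -0.005], [-0.005, -0.009, -1.0]]
force: [0.1, -0.5, -0.8]
gripper_width: 0.0853
```

```bash
python3 - <<'E'
from h import *
s=manip.observe(); p=s['tool_pos'];Rt=s['tcp_rot']; print(p,s['force'],100*Rt.T@(np.array([.513,.343,p[2]])-p))
a,K,R,t=cap('wrist'); cv2.imwrite('pics/w10.png',a)
# automated check: dark block blob on the tray
d=a[90:300,200:480]; cv2.imwrite('pics/w10c.png',d)
E
```

```text
[ 0.4650365  -0.26965756  0.14314205] [ 0.13216524 -0.52677511 -0.78378168] [-32.61269763  52.08489904  -0.27041782]
```

Emit:
move_arm:
  claw: [-1, -1, -1, -1, -1, -1, -1, -1, -1, -1]
  slide:
    - [-1.2, 2, 0]
    - [-2.3, 3.6, 0]
    - [-2.5, 4, 0]
    - [-2.5, 4, 0]
    - [-2.5, 4, 0]
    - [-2.5, 4, 0]
    - [-2.5, 4, 0]
    - [-2.5, 4, 0]
    - [-2.5, 4, 0]
    - [-2.5, 4, 0]
  angular:
    - [0, 0, 0]
    - [0, 0, 0]
    - [0, 0, 0]
    - [0, 0, 0]
    - [0, 0, 0]
    - [0, 0, 0]
    - [0, 0, 0]
    - [0, 0, 0]
    - [0, 0, 0]
    - [0, 0, 0]

```text
time: 23.15
tool_pos: [0.4953, 0.1757, 0.1358]
tcp_rot: [[-0.886, -0.463, -0.002], [-0.463, 0.886, -0.001], [0.002, 0.0, -1.0]]
force: [0.1, 0.1, 0.1]
gripper_width: 0.0856
```

Emit:
move_arm:
  claw: [-1, -1, -1, -1, -1, -1]
  slide:
    - [-2.5, 4, 0]
    - [-2.5, 4, 0]
    - [-2.5, 4, 0]
    - [-1.3, 2, 0]
    - [-0.3, 0.5, 0]
    - [0, 0, 0]
  angular:
    - [0, 0, 0]
    - [0, 0, 0]
    - [0, 0, 0]
    - [0, 0, 0]
    - [0, 0, 0]
    - [0, 0, 0]

```text
time: 23.75
tool_pos: [0.509, 0.3449, 0.1354]
tcp_rot: [[-0.886, -0.464, -0.002], [-0.464, 0.886, -0.002], [0.003, -0.001, -1.0]]
force: [-0.3, -0.1, 0.6]
gripper_width: 0.0854
```

Emit:
move_arm:
  claw: [-0.8, -0.8, -0.8, -0.8, -0.8, -0.8, -0.8, -0.8, -0.8, -0.8]
  slide:
    - [0, 0, 0]
    - [0, 0, 0]
    - [0, 0, 0]
    - [0, 0, 0]
    - [0, 0, 0]
    - [0, 0, 0]
    - [0, 0, 0]
    - [0, 0, 0]
    - [0, 0, 0]
    - [0, 0, 0]
  angular:
    - [0, 0, -0.1]
    - [0, 0, -0.14]
    - [0, 0, -0.145]
    - [0, 0, -0.145]
    - [0, 0, -0.145]
    - [0, 0, -0.145]
    - [0, 0, -0.145]
    - [0, 0, -0.145]
    - [0, 0, -0.14]
    - [0, 0, -0.05]

```text
time: 24.75
tool_pos: [0.5099, 0.3422, 0.1368]
tcp_rot: [[0.21, -0.978, -0.001], [-0.978, -0.21, -0.001], [0.001, 0.001, -1.0]]
force: [-0.7, 0.3, -0.2]
gripper_width: 0.0765
```

```bash
python3 - <<'E'
from h import *
s=manip.observe(); p=s['tool_pos'];Rt=s['tcp_rot']; print(p,s['gripper_width'],s['joints'].round(2),Rt.round(3),np.degrees(np.arctan2(Rt[1,1],Rt[0,1]))); print(100*Rt.T@(np.array([.513,.3427,p[2]])-p))
im,K,R,t=cap('wrist'); np.savez('w11.npz',im=im,K=K,R=R,t=t)
c=proj(K,R,t,[[.513,.3427,.03]])[0].astype(int); print(c); x0,y0=np.clip(c-[100,75],0,[440,250]); print(x0,y0)
cv2.imwrite('pics/w11.png',cv2.resize(im[y0:y0+150,x0:x0+200],None,fx=4,fy=4,interpolation=cv2.INTER_CUBIC))
E
```

```text
[0.50988568 0.34216569 0.13676801] 0.07648920315887142 [ 0.59  0.5   0.23  1.3  -0.   -1.19] [[ 0.21  -0.978 -0.001]
 [-0.978 -0.21  -0.001]
 [ 0.001  0.001 -1.   ]] -167.89750107082153
[ 0.01305211 -0.31571275 -0.00037076]
[314 192]
214 117
```

View pics/w11.png

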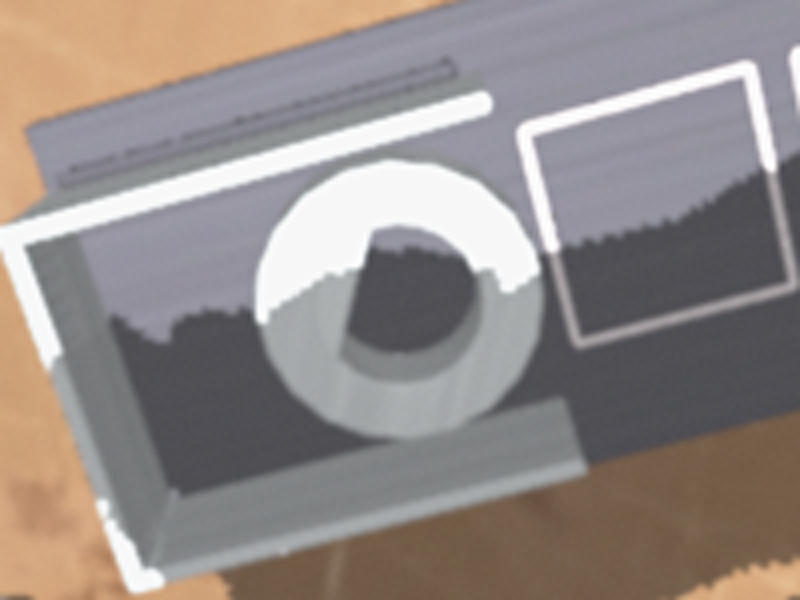

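The collar's top face is centred at crop (398,299) with its flat edge running (371,232)→(343,355). The stall has room for the fingers on both sides along the grip axis.

```bash
python3 - <<'E'
from h import *
d=np.load('w11.npz'); im,K,R,t=[d[k] for k in('im','K','R','t')]
f=lambda uv,z:ray(K,R,t,np.array(uv)/4.+[214-.4,117-.4],z)
C=f([[257,299],[539,299],[398,160],[398,440]],.03); print(C.mean(0),np.linalg.norm(C[0]-C[1]),np.linalg.norm(C[2]-C[3]))
F=f([[371,230],[343,357]],.03); v=F[1]-F[0]; n=np.array([-v[1],v[0]]); m=(F.mean(0)-C.mean(0))[:2]; n*=np.sign(n@m); print('yaw',np.degrees(np.arctan2(n[1],n[0])),'dist',n@m/np.linalg.norm(n),'chord',np.linalg.norm(v))
s=manip.observe(); p=s['tool_pos'];Rt=s['tcp_rot'];print(p, 100*Rt.T@(np.array([*C.mean(0)[:2],p[2]])-p))
E
```

```text
[0.51394671 0.34214026 0.03      ] 0.05822863144862418 0.05976506118471716
yaw -0.5296397596459291 dist 0.008624946864348334 chord 0.027685941785383205
[0.50985782 0.3422505  0.13676917] [ 9.65161100e-02 -3.97488007e-01 -3.91761467e-04]
```

Emit:
move_arm:
  claw: [-0.8, -0.8, -0.8, -0.8, -0.8, -0.8, -0.8, -0.8, -0.8]
  slide:
    - [0.1, -0.4, 1]
    - [0, 0, 3]
    - [0, 0, 4]
    - [0, 0, 4]
    - [0, 0, 2]
    - [0, 0, 1]
    - [0, 0, 0.4]
    - [0, 0, 0]
    - [0, 0, 0]
  angular:
    - [0, 0, 0]
    - [0, 0, 0]
    - [0, 0, 0]
    - [0, 0, 0]
    - [0, 0, 0]
    - [0, 0, 0]
    - [0, 0, 0]
    - [0, 0, 0]
    - [0, 0, 0]

```text
time: 25.7
tool_pos: [0.5153, 0.3453, -0.0155]
tcp_rot: [[0.208, -0.978, 0.002], [-0.978, -0.208, 0.002], [-0.001, -0.003, -1.0]]
force: [0.8, -0.7, 0.4]
gripper_width: 0.0767
```

Emit:
move_arm:
  claw: [-0.8, -0.8, -0.8, -0.8, -0.8, -0.8]
  slide:
    - [0.2, 0.2, 0.5]
    - [0, 0, 0.5]
    - [0, 0, 0.5]
    - [0, 0, 0.2]
    - [0, 0, 0]
    - [0, 0, 0]
  angular:
    - [0, 0, 0]
    - [0, 0, 0]
    - [0, 0, 0]
    - [0, 0, 0]
    - [0, 0, 0]
    - [0, 0, 0]

```text
time: 26.3
tool_pos: [0.5125, 0.3423, -0.0341]
tcp_rot: [[0.209, -0.978, -0.0], [-0.978, -0.209, -0.0], [0.0, 0.0, -1.0]]
force: [0.6, 0.2, 0.3]
gripper_width: 0.0768
```

Positioned within about 1 mm, with no contact. I'll grip and lift.

Emit:
move_arm:
  claw: [1, 1, 1, 1, 1, 1, 1]
  slide:
    - [0, 0, 0]
    - [0, 0, 0]
    - [0, 0, 0]
    - [0, 0, 0]
    - [0, 0, 0]
    - [0, 0, 0]
    - [0, 0, 0]
  angular:
    - [0, 0, 0]
    - [0, 0, 0]
    - [0, 0, 0]
    - [0, 0, 0]
    - [0, 0, 0]
    - [0, 0, 0]
    - [0, 0, 0]
  force: 50

```text
time: 27.0
tool_pos: [0.5128, 0.3425, -0.0333]
tcp_rot: [[0.209, -0.978, 0.001], [-0.978, -0.209, 0.001], [-0.001, -0.001, -1.0]]
force: [-1.0, -0.6, 5.4]
gripper_width: 0.0593
```

Emit:
move_arm:
  claw: [1, 1, 1, 1, 1, 1, 1, 1, 1]
  slide:
    - [0, 0, 0]
    - [0, 0, -0.3]
    - [0, 0, -0.7]
    - [0, 0, -2]
    - [0, 0, -4]
    - [0, 0, -4]
    - [0, 0, -4]
    - [0, 0, -2]
    - [0, 0, 0]
  angular:
    - [0, 0, 0]
    - [0, 0, 0]
    - [0, 0, 0]
    - [0, 0, 0]
    - [0, 0, 0]
    - [0, 0, 0]
    - [0, 0, 0]
    - [0, 0, 0]
    - [0, 0, 0]

```text
time: 27.9
tool_pos: [0.5147, 0.3436, 0.1401]
tcp_rot: [[0.209, -0.978, 0.006], [-0.978, -0.209, 0.004], [-0.003, -0.007, -1.0]]
force: [-0.2, 0.2, -2.5]
gripper_width: 0.0592
```

```bash
python3 - <<'E'
from h import *
s=manip.observe(); p=s['tool_pos'];Rt=s['tcp_rot']; print(p,s['force'],s['gripper_width']); print(100*Rt.T@(np.array([.4402,-.1280,p[2]])-p))
im,K,R,t=cap('wrist'); np.savez('w12.npz',im=im,K=K,R=R,t=t); 
E
```

```text
[0.51467233 0.34363001 0.14011268] [-0.20396704  0.1558858  -2.54176126] 0.05917670769519502
[44.56733775 17.13190674 -0.24526884]
```

Emit:
move_arm:
  claw: [1, 1, 1, 1, 1, 1, 1, 1, 1, 1]
  slide:
    - [2.4, 0.9, 0]
    - [4.2, 1.6, 0]
    - [4.5, 1.7, 0]
    - [4.5, 1.7, 0]
    - [4.5, 1.7, 0]
    - [4.5, 1.7, 0]
    - [4.5, 1.7, 0]
    - [4.5, 1.7, 0]
    - [4.5, 1.7, 0]
    - [4.2, 1.7, 0]
  angular:
    - [0, 0, 0]
    - [0, 0, 0]
    - [0, 0, 0]
    - [0, 0, 0]
    - [0, 0, 0]
    - [0, 0, 0]
    - [0, 0, 0]
    - [0, 0, 0]
    - [0, 0, 0]
    - [0, 0, 0]

```text
time: 28.95
tool_pos: [0.4409, -0.1066, 0.1335]
tcp_rot: [[0.209, -0.978, -0.004], [-0.978, -0.209, 0.001], [-0.002, 0.004, -1.0]]
force: [1.3, 0.3, -3.1]
gripper_width: 0.0589
```

Emit:
move_arm:
  claw: [1, 1, 1, 1, 1, 1]
  slide:
    - [2, 0.6, 0]
    - [0, 0, 0]
    - [0, 0, 0]
    - [0, 0, 0]
    - [0, 0, 0]
    - [0, 0, 0]
  angular:
    - [0, 0, 0]
    - [0, 0, 0.09]
    - [0, 0, 0.09]
    - [0, 0, 0]
    - [0, 0, 0]
    - [0, 0, 0]

```text
time: 29.55
tool_pos: [0.441, -0.1255, 0.135]
tcp_rot: [[0.032, -0.999, -0.002], [-0.999, -0.032, 0.001], [-0.001, 0.002, -1.0]]
force: [-0.3, -0.4, -3.1]
gripper_width: 0.059
```

```bash
python3 - <<'E'
from h import *
s=manip.observe(); p=s['tool_pos'];Rt=s['tcp_rot']; print(p,s['force'],s['gripper_width'],np.degrees(np.arctan2(Rt[1,1],Rt[0,1]))); print(100*Rt.T@(np.array([.4402,-.1280,p[2]])-p),s['joints'].round(2))
E
```

```text
[ 0.44102412 -0.12545203  0.13503656] [-0.29918106 -0.3997792  -3.12179767] 0.05902062051633578 -178.16019705306994
[2.52020294e-01 9.05495111e-02 3.00034091e-05] [-0.28  0.2  -0.21  1.16 -0.   -1.88]
```

Emit:
move_arm:
  claw: [1, 1, 1, 1, 1, 1, 1]
  slide:
    - [0.2, 0.1, 2]
    - [0, 0, 4]
    - [0, 0, 3.5]
    - [0, 0, 1.5]
    - [0, 0, 0.5]
    - [0, 0, 0]
    - [0, 0, 0]
  angular:
    - [0, 0, 0]
    - [0, 0, 0]
    - [0, 0, 0]
    - [0, 0, 0]
    - [0, 0, 0]
    - [0, 0, 0]
    - [0, 0, 0]

```text
time: 30.25
tool_pos: [0.4419, -0.1281, 0.022]
tcp_rot: [[0.031, -1.0, 0.002], [-1.0, -0.031, -0.001], [0.001, -0.002, -1.0]]
force: [0.9, -0.6, -2.8]
gripper_width: 0.0589
```

```bash
python3 - <<'E'
from h import *
s=manip.observe(); p=s['tool_pos'];Rt=s['tcp_rot']; print(p,s['force'],np.degrees(np.arctan2(Rt[1,1],Rt[0,1]))); print(100*Rt.T@(np.array([.4402,-.1280,p[2]])-p))
im,K,R,t=cap('wrist'); np.savez('w13.npz',im=im,K=K,R=R,t=t)
c=proj(K,R,t,[[.4402,-.128,p[2]+.063]])[0].astype(int); x0,y0=np.clip(c-[100,75],0,[440,250]); print(c,x0,y0)
cv2.imwrite('pics/w13.png',cv2.resize(im[y0:y0+150,x0:x0+200],None,fx=4,fy=4,interpolation=cv2.INTER_CUBIC))
E
```

```text
[ 0.44194454 -0.12809133  0.02198819] [ 0.92790209 -0.59074321 -2.76834994] -178.2227716367708
[-0.01453852  0.17408685 -0.00035535]
[324 310] 224 235
```

View pics/w13.png

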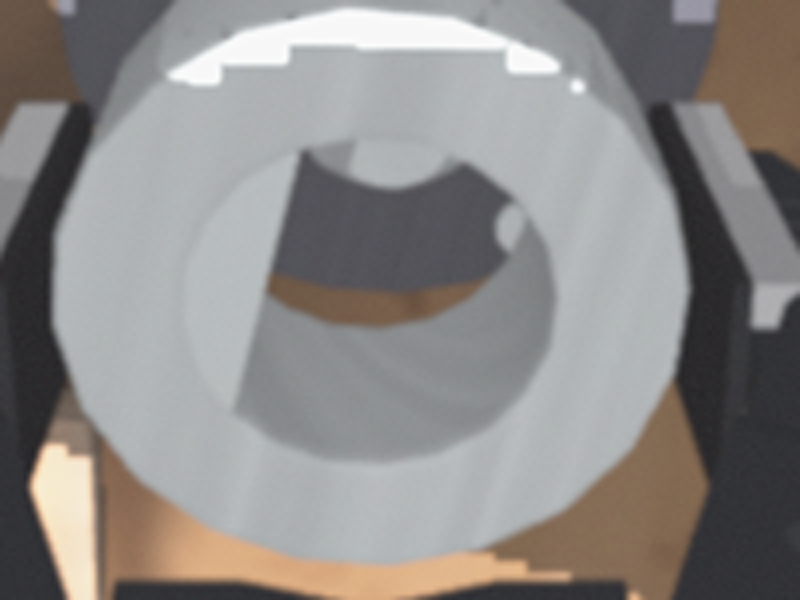

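The collar is held level and its bore flat runs (302,152)→(235,410) on the +x side. The shaft nose is just visible through the bore at (400,165). I'll check the collar centre and yaw against the spindle.

```bash
python3 - <<'E'
from h import *
d=np.load('w13.npz'); im,K,R,t=[d[k] for k in('im','K','R','t')]
zt=.02199+.0633
f=lambda uv,z:ray(K,R,t,np.array(uv)/4.+[224-.4,235-.4],z)
C=f([[53,290],[692,290],[372,10],[372,563]],zt); c=np.array([C[:,0][:2].mean(),C[2:,1].mean()]); print('collar c',c,np.linalg.norm(C[0]-C[1]),np.linalg.norm(C[2]-C[3]))
B=f([[184,300],[557,300],[372,138],[372,463]],zt); print('bore',B.round(4).tolist(),'y mid',B[2:,1].mean(),'-x edge->c.x',B[1,0]+.017)
F=f([[302,152],[235,410]],zt); v=F[1]-F[0]; n=np.array([-v[1],v[0]]); m=F.mean(0)[:2]-c; n*=np.sign(n@m); print('yaw',np.degrees(np.arctan2(n[1],n[0])),'dist',n@m/np.linalg.norm(n),'chord',np.linalg.norm(v))
N=f([[445,160],[310,150]],.05); print('nose?',N)
E
```

```text
collar c [ 0.44317875 -0.12796056] 0.05879853168734807 0.05847341193799723
bore [[0.4605, -0.1279, 0.0853], [0.4261, -0.129, 0.0853], [0.4437, -0.145, 0.0853], [0.4426, -0.1105, 0.0853]] y mid -0.12773359901261438 -x edge->c.x 0.4431223031150647
yaw -12.11792354606047 dist 0.009799428731870419 chord 0.02795856589976925
nose? [[ 0.43454983 -0.12439275  0.05      ]
 [ 0.45034381 -0.12516669  0.05      ]]
```

Collar yaw is -12.1° against the shaft's -11.4°, and the centre is off by about 2 mm in x. I'll correct that and lower in checked steps.

Emit:
move_arm:
  claw: [1, 1, 1, 1, 1, 1]
  slide:
    - [0, 0.17, 0]
    - [0, 0, 0.5]
    - [0, 0, 0.7]
    - [0, 0, 0.6]
    - [0, 0, 0]
    - [0, 0, 0]
  angular:
    - [0, 0, 0]
    - [0, 0, 0]
    - [0, 0, 0]
    - [0, 0, 0]
    - [0, 0, 0]
    - [0, 0, 0]

```text
time: 30.9
tool_pos: [0.4387, -0.1278, 0.0026]
tcp_rot: [[0.03, -1.0, -0.001], [-1.0, -0.03, 0.0], [-0.0, 0.001, -1.0]]
force: [-0.4, -0.1, -3.3]
gripper_width: 0.059
```

Emit:
move_arm:
  claw: [1, 1, 1, 1, 1, 1]
  slide:
    - [0, -0.08, 0.3]
    - [0, 0, 0.5]
    - [0, 0, 0.5]
    - [0, 0, 0.5]
    - [0, 0, 0.2]
    - [0, 0, 0]
  angular:
    - [0, 0, 0]
    - [0, 0, 0]
    - [0, 0, 0]
    - [0, 0, 0]
    - [0, 0, 0]
    - [0, 0, 0]

```text
time: 31.5
tool_pos: [0.4394, -0.1278, -0.0175]
tcp_rot: [[0.03, -1.0, -0.001], [-1.0, -0.03, 0.0], [-0.0, 0.001, -1.0]]
force: [-0.7, -0.0, -3.3]
gripper_width: 0.0589
```

Emit:
move_arm:
  claw: [1, 1, 1, 1, 1, 1]
  slide:
    - [0, 0, 0.4]
    - [0, 0, 0.4]
    - [0, 0, 0.2]
    - [0, 0, 0.1]
    - [0, 0, 0.1]
    - [0, 0, 0]
  angular:
    - [0, 0, 0]
    - [0, 0, 0]
    - [0, 0, 0]
    - [0, 0, 0]
    - [0, 0, 0]
    - [0, 0, 0]

```text
time: 32.1
tool_pos: [0.4398, -0.1279, -0.0291]
tcp_rot: [[0.03, -1.0, -0.0], [-1.0, -0.03, 0.0], [-0.0, 0.0, -1.0]]
force: [-0.1, 0.1, -3.4]
gripper_width: 0.059
```

Emit:
move_arm:
  claw: [1, 1, 1, 1]
  slide:
    - [0, 0, 0.1]
    - [0, 0, 0.05]
    - [0, 0, 0]
    - [0, 0, 0]
  angular:
    - [0, 0, 0]
    - [0, 0, 0]
    - [0, 0, 0]
    - [0, 0, 0]

```text
time: 32.5
tool_pos: [0.4401, -0.128, -0.0293]
tcp_rot: [[0.03, -1.0, 0.001], [-1.0, -0.03, -0.0], [0.0, -0.001, -1.0]]
force: [-3.5, 0.8, 6.9]
gripper_width: 0.0589
```

Contact came at exactly the predicted seat height (TCP -0.0293). I'll release and lift straight up.

Emit:
move_arm:
  claw: [-0.7, -0.8, -1, -1, -1, -1, -1, -1, -1, -1]
  slide:
    - [0, 0, 0]
    - [0, 0, 0]
    - [0, 0, 0]
    - [0, 0, 0]
    - [0, 0, 0]
    - [0, 0, -1]
    - [0, 0, -3]
    - [0, 0, -4]
    - [0, 0, -4]
    - [0, 0, -2]
  angular:
    - [0, 0, 0]
    - [0, 0, 0]
    - [0, 0, 0]
    - [0, 0, 0]
    - [0, 0, 0]
    - [0, 0, 0]
    - [0, 0, 0]
    - [0, 0, 0]
    - [0, 0, 0]
    - [0, 0, 0]

```text
time: 33.5
tool_pos: [0.4418, -0.1285, 0.1138]
tcp_rot: [[0.03, -1.0, 0.006], [-1.0, -0.03, -0.002], [0.002, -0.006, -1.0]]
force: [1.2, -0.3, 0.3]
gripper_width: 0.0853
```

```bash
python3 - <<'E'
from h import *
s=manip.observe(); p=s['tool_pos'];Rt=s['tcp_rot']; print(p,s['force'],np.degrees(np.arctan2(Rt[1,1],Rt[0,1])))
im,K,R,t=cap('wrist'); np.savez('w14.npz',im=im,K=K,R=R,t=t)
g=cv2.cvtColor(im,cv2.COLOR_BGR2GRAY)
c=proj(K,R,t,[[.4402,-.128,.034]])[0]; print('expected collar px',c)
ex=proj(K,R,t,[[.4402+.03,-.128,.034],[.4402-.03,-.128,.034],[.4402,-.098,.034],[.4402,-.158,.034]]).round(1); print(ex.tolist())
hsv=cv2.cvtColor(im,cv2.COLOR_BGR2HSV)
# row/col profiles through expected centre
u,v=c.astype(int); print('row',g[v,u-70:u+70:3].tolist()); print('col',g[max(0,v-70):v+70:3,u].tolist())
E
```

```text
[ 0.44184367 -0.12849798  0.11378739] [ 1.24146954 -0.30334538  0.32261849] -178.25671390762798
expected collar px [320.99708836 202.59532368]
[[281.3, 201.3], [360.7, 203.9], [319.6, 239.5], [322.4, 163.2]]
row [146, 122, 90, 80, 77, 90, 92, 91, 91, 78, 229, 245, 172, 173, 176, 172, 180, 180, 178, 90, 128, 137, 149, 175, 175, 170, 157, 154, 150, 143, 124, 173, 172, 175, 174, 188, 211, 81, 78, 80, 81, 81, 80, 96, 97, 110, 169]
col [139, 112, 162, 164, 165, 165, 163, 162, 161, 159, 150, 248, 247, 247, 247, 247, 248, 155, 207, 215, 160, 162, 160, 173, 174, 173, 172, 173, 173, 148, 135, 175, 180, 178, 177, 176, 111, 81, 79, 89, 95, 97, 96, 98, 98, 100, 102]
```

The profiles match a collar seated flat: it spans 281–359 px against 281–361 expected for a top face at 34 mm. Now the block. I'll turn back and go over it.

Emit:
move_arm:
  claw: [-1, -1, -1, -1, -1, -1, -1, -1, -1, -1]
  slide:
    - [0, 0, -1]
    - [0, 0, -1]
    - [0, 0, 0]
    - [0, 0, 0]
    - [0, 0, 0]
    - [0, 0, 0]
    - [0, 0, 0]
    - [0, 0, 0]
    - [0, 0, 0]
    - [0, 0, 0]
  angular:
    - [0, 0, 0.08]
    - [0, 0, 0.14]
    - [0, 0, 0.14]
    - [0, 0, 0.14]
    - [0, 0, 0.14]
    - [0, 0, 0.14]
    - [0, 0, 0.14]
    - [0, 0, 0.14]
    - [0, 0, 0.06]
    - [0, 0, 0]

```text
time: 34.55
tool_pos: [0.4396, -0.1278, 0.1296]
tcp_rot: [[-0.886, -0.463, -0.0], [-0.463, 0.886, 0.0], [0.0, 0.0, -1.0]]
force: [0.6, -0.1, -1.0]
gripper_width: 0.0854
```

```bash
python3 - <<'E'
from h import *
s=manip.observe(); p=s['tool_pos'];Rt=s['tcp_rot']; print(p,np.degrees(np.arctan2(Rt[1,1],Rt[0,1]))); print(100*Rt.T@(np.array([.4621,-.2681,p[2]])-p))
E
```

```text
[ 0.43962932 -0.12784661  0.12964817] 117.58524135015307
[ 4.50305419e+00 -1.34715238e+01 -7.38864962e-04]
```

Emit:
move_arm:
  claw: [-1, -1, -1, -1, -1, -1, -1, -1, -1, -1]
  slide:
    - [0.9, -2.7, 0]
    - [1.3, -4, 0]
    - [1.3, -4, 0]
    - [1, -2.8, 0]
    - [0, 0, 1]
    - [0, 0, 3]
    - [0, 0, 4]
    - [0, 0, 2]
    - [0, 0, 0]
    - [0, 0, 0]
  angular:
    - [0, 0, 0]
    - [0, 0, 0]
    - [0, 0, 0]
    - [0, 0, 0]
    - [0, 0, 0]
    - [0, 0, 0]
    - [0, 0, 0]
    - [0, 0, 0]
    - [0, 0, 0]
    - [0, 0, 0]

```text
time: 35.55
tool_pos: [0.4623, -0.2678, 0.0297]
tcp_rot: [[-0.886, -0.464, -0.001], [-0.464, 0.886, 0.001], [0.0, 0.001, -1.0]]
force: [-0.1, 0.0, 0.2]
gripper_width: 0.0853
```

Emit:
move_arm:
  claw: [-1, -1, -1, -1, -1, -1]
  slide:
    - [0, 0, 2]
    - [0, 0, 2]
    - [0, 0, 1.5]
    - [0, 0, 0.6]
    - [0, 0, 0]
    - [0, 0, 0]
  angular:
    - [0, 0, 0]
    - [0, 0, 0]
    - [0, 0, 0]
    - [0, 0, 0]
    - [0, 0, 0]
    - [0, 0, 0]

```text
time: 36.15
tool_pos: [0.4636, -0.269, -0.0301]
tcp_rot: [[-0.886, -0.463, 0.002], [-0.463, 0.886, -0.001], [-0.001, -0.002, -1.0]]
force: [0.7, -0.5, 0.0]
gripper_width: 0.0854
```

Emit:
move_arm:
  claw: [-1, -1, -1]
  slide:
    - [0.1, 0.1, 0.15]
    - [0, 0, 0]
    - [0, 0, 0]
  angular:
    - [0, 0, 0]
    - [0, 0, 0]
    - [0, 0, 0]

```text
time: 36.45
tool_pos: [0.4614, -0.2681, -0.0325]
tcp_rot: [[-0.886, -0.463, 0.001], [-0.463, 0.886, -0.0], [-0.0, -0.001, -1.0]]
force: [0.2, -0.1, 0.5]
gripper_width: 0.0853
```

Emit:
move_arm:
  claw: [1, 1, 1, 1, 1, 1, 1, 1]
  slide:
    - [0, 0, 0]
    - [0, 0, 0]
    - [0, 0, 0]
    - [0, 0, 0]
    - [0, 0, 0]
    - [0, 0, 0]
    - [0, 0, 0]
    - [0, 0, 0]
  angular:
    - [0, 0, 0]
    - [0, 0, 0]
    - [0, 0, 0]
    - [0, 0, 0]
    - [0, 0, 0]
    - [0, 0, 0]
    - [0, 0, 0]
    - [0, 0, 0]
  force: 70

```text
time: 37.25
tool_pos: [0.4615, -0.2684, -0.0324]
tcp_rot: [[-0.887, -0.463, 0.001], [-0.463, 0.887, -0.001], [-0.0, -0.001, -1.0]]
force: [-0.1, -0.5, 5.1]
gripper_width: 0.0614
```

Emit:
move_arm:
  claw: [1, 1, 1, 1, 1, 1, 1, 1, 1]
  slide:
    - [0, 0, -0.3]
    - [0, 0, -0.7]
    - [0, 0, -2]
    - [0, 0, -4]
    - [0, 0, -4]
    - [0, 0, -4]
    - [0, 0, -3]
    - [0, 0, 0]
    - [0, 0, 0]
  angular:
    - [0, 0, 0]
    - [0, 0, 0]
    - [0, 0, 0]
    - [0, 0, 0]
    - [0, 0, 0]
    - [0, 0, 0]
    - [0, 0, 0]
    - [0, 0, 0]
    - [0, 0, 0]

```text
time: 38.15
tool_pos: [0.4605, -0.2675, 0.1458]
tcp_rot: [[-0.886, -0.463, -0.001], [-0.463, 0.886, 0.001], [0.001, 0.001, -1.0]]
force: [0.4, 0.0, -7.0]
gripper_width: 0.0617
```

```bash
python3 - <<'E'
from h import *
s=manip.observe(); p=s['tool_pos'];Rt=s['tcp_rot']; print(p,s['force'],np.degrees(np.arctan2(Rt[1,1],Rt[0,1]))); print(100*Rt.T@(np.array([.4601,.3181,p[2]])-p))
E
```

```text
[ 0.46049672 -0.26752662  0.14583844] [ 0.37731608  0.03545225 -7.03360355] 117.5770716432469
[-2.70759527e+01  5.19276172e+01  4.74775279e-02]
```

Emit:
move_arm:
  claw: [1, 1, 1, 1, 1, 1, 1, 1, 1, 1]
  slide:
    - [-1.1, 2, 0]
    - [-2, 3.8, 0]
    - [-2.3, 4.4, 0]
    - [-2.3, 4.4, 0]
    - [-2.3, 4.4, 0]
    - [-2.3, 4.4, 0]
    - [-2.3, 4.4, 0]
    - [-2.3, 4.4, 0]
    - [-2.3, 4.4, 0]
    - [-2.3, 4.4, 0]
  angular:
    - [0, 0, 0]
    - [0, 0, 0]
    - [0, 0, 0]
    - [0, 0, 0]
    - [0, 0, 0]
    - [0, 0, 0]
    - [0, 0, 0]
    - [0, 0, 0]
    - [0, 0, 0]
    - [0, 0, 0]

```text
time: 39.15
tool_pos: [0.4591, 0.1959, 0.1434]
tcp_rot: [[-0.886, -0.463, -0.006], [-0.463, 0.886, -0.003], [0.007, 0.0, -1.0]]
force: [1.0, 0.4, -7.0]
gripper_width: 0.0615
```

Emit:
move_arm:
  claw: [1, 1, 1, 1, 1, 1]
  slide:
    - [-2.3, 4.4, 0]
    - [-1.8, 3.5, 0]
    - [-1, 2, 0]
    - [-0.5, 1, 0]
    - [0, 0, 0]
    - [0, 0, 0]
  angular:
    - [0, 0, 0]
    - [0, 0, 0]
    - [0, 0, 0]
    - [0, 0, 0]
    - [0, 0, 0]
    - [0, 0, 0]

```text
time: 39.75
tool_pos: [0.4601, 0.3157, 0.1451]
tcp_rot: [[-0.887, -0.462, -0.003], [-0.462, 0.887, -0.003], [0.004, -0.001, -1.0]]
force: [0.3, -0.9, -7.0]
gripper_width: 0.0608
```

Emit:
move_arm:
  claw: [1, 1, 1, 1, 1, 1, 1, 1]
  slide:
    - [0, 0.2, 2]
    - [0, 0, 4]
    - [0, 0, 4]
    - [0, 0, 4]
    - [0, 0, 2]
    - [0, 0, 0.4]
    - [0, 0, 0]
    - [0, 0, 0]
  angular:
    - [0, 0, 0]
    - [0, 0, 0]
    - [0, 0, 0]
    - [0, 0, 0]
    - [0, 0, 0]
    - [0, 0, 0]
    - [0, 0, 0]
    - [0, 0, 0]

```text
time: 40.55
tool_pos: [0.4619, 0.3195, -0.0152]
tcp_rot: [[-0.887, -0.462, 0.003], [-0.462, 0.887, 0.002], [-0.003, 0.0, -1.0]]
force: [-0.4, 0.9, -6.5]
gripper_width: 0.0612
```

Emit:
move_arm:
  claw: [1, 1, 1, 1]
  slide:
    - [0.1, 0, 0.7]
    - [0, 0, 0]
    - [0, 0, 0]
    - [0, 0, 0]
  angular:
    - [0, 0, 0]
    - [0, 0, 0]
    - [0, 0, 0]
    - [0, 0, 0]

```text
time: 40.95
tool_pos: [0.4595, 0.3191, -0.0236]
tcp_rot: [[-0.886, -0.463, 0.001], [-0.463, 0.886, 0.0], [-0.001, 0.0, -1.0]]
force: [0.3, 0.3, -7.2]
gripper_width: 0.0609
```

Emit:
move_arm:
  claw: [1, 1, 1, 1, 1]
  slide:
    - [0, -0.1, 0.3]
    - [0, 0, 0.2]
    - [0, 0, 0]
    - [0, 0, 0]
    - [0, 0, 0]
  angular:
    - [0, 0, 0]
    - [0, 0, 0]
    - [0, 0, 0]
    - [0, 0, 0]
    - [0, 0, 0]

```text
time: 41.45
tool_pos: [0.4598, 0.3179, -0.029]
tcp_rot: [[-0.886, -0.463, -0.0], [-0.463, 0.886, 0.0], [0.0, 0.0, -1.0]]
force: [0.2, -0.2, -6.3]
gripper_width: 0.0608
```

Emit:
move_arm:
  claw: [1, 1, 1, 1]
  slide:
    - [0, 0, 0.1]
    - [0, 0, 0.1]
    - [0, 0, 0]
    - [0, 0, 0]
  angular:
    - [0, 0, 0]
    - [0, 0, 0]
    - [0, 0, 0]
    - [0, 0, 0]

```text
time: 41.85
tool_pos: [0.46, 0.3181, -0.0303]
tcp_rot: [[-0.886, -0.463, 0.001], [-0.463, 0.886, 0.0], [-0.001, 0.0, -1.0]]
force: [-2.1, -0.6, -0.5]
gripper_width: 0.0615
```

Emit:
move_arm:
  claw: [-1, -1, -1, -1, -1, -1, -1, -1, -1, -1]
  slide:
    - [0, 0, 0]
    - [0, 0, 0]
    - [0, 0, 0]
    - [0, 0, 0]
    - [0, 0, -1]
    - [0, 0, -3]
    - [0, 0, -4]
    - [0, 0, -4]
    - [0, 0, -4]
    - [0, 0, -1]
  angular:
    - [0, 0, 0]
    - [0, 0, 0]
    - [0, 0, 0]
    - [0, 0, 0]
    - [0, 0, 0]
    - [0, 0, 0]
    - [0, 0, 0]
    - [0, 0, 0]
    - [0, 0, 0]
    - [0, 0, 0]

```text
time: 42.85
tool_pos: [0.4626, 0.3199, 0.1454]
tcp_rot: [[-0.886, -0.463, 0.008], [-0.463, 0.886, 0.006], [-0.01, 0.001, -1.0]]
force: [-0.2, -0.9, 0.8]
gripper_width: 0.0853
```

```bash
python3 - <<'E'
from h import *
s=manip.observe(); p=s['tool_pos'];Rt=s['tcp_rot']; print(p,s['force'],np.degrees(np.arctan2(Rt[1,1],Rt[0,1]))); print(100*Rt.T@(np.array([.4637,-.374,p[2]])-p))
im,K,R,t=cap('wrist'); np.savez('w15.npz',im=im,K=K,R=R,t=t)
E
```

```text
[0.46258475 0.31987419 0.14537107] [-0.18006344 -0.88994076  0.83451945] 117.57141344656426
[ 32.01483686 -61.55897571  -0.41118033]
```

Emit:
move_arm:
  claw: [-1, -1, -1, -1, -1, -1, -1, -1, -1, -1]
  slide:
    - [1.1, -2, 0]
    - [2, -3.9, 0]
    - [2.25, -4.35, 0]
    - [2.25, -4.35, 0]
    - [2.25, -4.35, 0]
    - [2.25, -4.35, 0]
    - [2.25, -4.35, 0]
    - [2.25, -4.35, 0]
    - [2.25, -4.35, 0]
    - [2.25, -4.35, 0]
  angular:
    - [0, 0, 0]
    - [0, 0, 0]
    - [0, 0, 0]
    - [0, 0, 0]
    - [0, 0, 0]
    - [0, 0, 0]
    - [0, 0, 0]
    - [0, 0, 0]
    - [0, 0, 0]
    - [0, 0, 0]

```text
time: 43.9
tool_pos: [0.4598, -0.1422, 0.1379]
tcp_rot: [[-0.886, -0.463, -0.002], [-0.463, 0.886, 0.001], [0.001, 0.001, -1.0]]
force: [0.6, 0.0, 0.8]
gripper_width: 0.0856
```

Emit:
move_arm:
  claw: [-1, -1, -1, -1, -1, -1, -1, -1]
  slide:
    - [2.25, -4.35, 0]
    - [2.25, -4.35, 0]
    - [2.25, -4.35, 0]
    - [2.25, -4.35, 0]
    - [1.4, -2.5, 0]
    - [0.5, -0.9, 0]
    - [0, 0, 0]
    - [0, 0, 0]
  angular:
    - [0, 0, 0]
    - [0, 0, 0]
    - [0, 0, 0]
    - [0, 0, 0]
    - [0, 0, 0]
    - [0, 0, 0]
    - [0, 0, 0]
    - [0, 0, 0]

```text
time: 44.7
tool_pos: [0.4604, -0.3738, 0.1382]
tcp_rot: [[-0.886, -0.464, -0.001], [-0.464, 0.886, 0.002], [0.0, 0.002, -1.0]]
force: [-0.5, -0.1, -0.7]
gripper_width: 0.0854
```

```bash
python3 - <<'E'
from h import *
s=manip.observe(); p=s['tool_pos'];Rt=s['tcp_rot']; print(p,np.degrees(np.arctan2(Rt[1,1],Rt[0,1]))); print(100*Rt.T@(np.array([.4637,-.374,p[2]])-p))
im,K,R,t=cap('wrist'); np.savez('w16.npz',im=im,K=K,R=R,t=t); print(proj(K,R,t,[[.4637,-.374,.066]]))
E
```

```text
[ 0.46036299 -0.37381224  0.13819285] 117.61408780274591
[-0.28698528 -0.17131192 -0.00051673]
[[314.33778624 206.38643193]]
```

Emit:
move_arm:
  claw: [-1, -1, -1, -1, -1, -1, -1]
  slide:
    - [-0.2, -0.1, 1]
    - [0, 0, 3]
    - [0, 0, 4]
    - [0, 0, 2]
    - [0, 0, 0.8]
    - [0, 0, 0]
    - [0, 0, 0]
  angular:
    - [0, 0, 0]
    - [0, 0, 0]
    - [0, 0, 0]
    - [0, 0, 0]
    - [0, 0, 0]
    - [0, 0, 0]
    - [0, 0, 0]

```text
time: 45.45
tool_pos: [0.4641, -0.3754, 0.0322]
tcp_rot: [[-0.886, -0.464, 0.002], [-0.464, 0.886, -0.001], [-0.001, -0.002, -1.0]]
force: [1.0, -0.0, 0.2]
gripper_width: 0.0857
```

Emit:
move_arm:
  claw: [-1, -1, -1, -1, -1, -1]
  slide:
    - [0, 0.1, 1]
    - [0, 0, 1.5]
    - [0, 0, 1]
    - [0, 0, 0.2]
    - [0, 0, 0]
    - [0, 0, 0]
  angular:
    - [0, 0, 0]
    - [0, 0, 0]
    - [0, 0, 0]
    - [0, 0, 0]
    - [0, 0, 0]
    - [0, 0, 0]

```text
time: 46.05
tool_pos: [0.463, -0.3748, -0.0054]
tcp_rot: [[-0.886, -0.463, 0.001], [-0.463, 0.886, -0.001], [-0.0, -0.001, -1.0]]
force: [-0.8, 0.3, 0.2]
gripper_width: 0.0854
```

Emit:
move_arm:
  claw: [1, 1, 1, 1, 1, 1, 1, 1, 1]
  slide:
    - [0, 0, 0]
    - [0, 0, 0]
    - [0, 0, 0]
    - [0, 0, 0]
    - [0, 0, 0]
    - [0, 0, 0]
    - [0, 0, 0]
    - [0, 0, 0]
    - [0, 0, 0]
  angular:
    - [0, 0, 0]
    - [0, 0, 0]
    - [0, 0, 0]
    - [0, 0, 0]
    - [0, 0, 0]
    - [0, 0, 0]
    - [0, 0, 0]
    - [0, 0, 0]
    - [0, 0, 0]
  force: 40

```text
time: 46.95
tool_pos: [0.4628, -0.3746, -0.0055]
tcp_rot: [[-0.886, -0.463, 0.001], [-0.463, 0.886, -0.0], [-0.0, -0.001, -1.0]]
force: [-0.7, 2.2, 6.4]
gripper_width: 0.044
```

The tube is properly held now (44.0 mm). I'll lift and carry it to the rack front.

Emit:
move_arm:
  claw: [1, 1, 1, 1, 1, 1, 1, 1, 1]
  slide:
    - [0, 0, -0.3]
    - [0, 0, -1]
    - [0, 0, -3]
    - [0, 0, -4]
    - [0, 0, -4]
    - [0, 0, -3]
    - [0, 0, -1]
    - [0, 0, 0]
    - [0, 0, 0]
  angular:
    - [0, 0, 0]
    - [0, 0, 0]
    - [0, 0, 0]
    - [0, 0, 0]
    - [0, 0, 0]
    - [0, 0, 0]
    - [0, 0, 0]
    - [0, 0, 0]
    - [0, 0, 0]

```text
time: 47.85
tool_pos: [0.4616, -0.3737, 0.155]
tcp_rot: [[-0.886, -0.463, -0.003], [-0.463, 0.886, 0.002], [0.001, 0.003, -1.0]]
force: [-0.2, 0.3, -3.1]
gripper_width: 0.0434
```

```bash
python3 - <<'E'
from h import *
s=manip.observe(); p=s['tool_pos'];Rt=s['tcp_rot']; print(p,s['force'],s['gripper_width']); print(100*Rt.T@(np.array([.4078,.2900,p[2]])-p))
E
```

```text
[ 0.46160651 -0.37369736  0.15504721] [-0.18880672  0.29193492 -3.06911184] 0.043412137354442416
[-25.94577226  61.32444796   0.14905466]
```

Emit:
move_arm:
  claw: [1, 1, 1, 1, 1, 1, 1, 1, 1, 1]
  slide:
    - [-0.8, 2, 0]
    - [-1.7, 4, 0]
    - [-1.9, 4.5, 0]
    - [-1.9, 4.5, 0]
    - [-1.9, 4.5, 0]
    - [-1.9, 4.5, 0]
    - [-1.9, 4.5, 0]
    - [-1.9, 4.5, 0]
    - [-1.9, 4.5, 0]
    - [-1.9, 4.5, 0]
  angular:
    - [0, 0, 0]
    - [0, 0, 0]
    - [0, 0, 0]
    - [0, 0, 0]
    - [0, 0, 0]
    - [0, 0, 0]
    - [0, 0, 0]
    - [0, 0, 0]
    - [0, 0, 0]
    - [0, 0, 0]

```text
time: 48.85
tool_pos: [0.4228, 0.0813, 0.1547]
tcp_rot: [[-0.887, -0.463, -0.004], [-0.463, 0.887, -0.001], [0.004, 0.001, -1.0]]
force: [0.7, -0.1, -2.0]
gripper_width: 0.0438
```

Emit:
move_arm:
  claw: [1, 1, 1, 1, 1, 1, 1]
  slide:
    - [-1.9, 4.5, 0]
    - [-1.9, 4.5, 0]
    - [-1.9, 4.5, 0]
    - [-1.6, 3.8, 0]
    - [-0.9, 2, 0]
    - [0, 0, 0]
    - [0, 0, 0]
  angular:
    - [0, 0, 0]
    - [0, 0, 0]
    - [0, 0, 0]
    - [0, 0, 0]
    - [0, 0, 0]
    - [0, 0, 0]
    - [0, 0, 0]

```text
time: 49.55
tool_pos: [0.4068, 0.2881, 0.1546]
tcp_rot: [[-0.886, -0.464, -0.004], [-0.464, 0.886, -0.003], [0.005, -0.001, -1.0]]
force: [0.3, 0.1, -2.6]
gripper_width: 0.0437
```

Emit:
move_arm:
  claw: [1, 1, 1, 1, 1, 1, 1, 1]
  slide:
    - [0, 0.1, 2]
    - [0, 0, 4]
    - [0, 0, 4]
    - [0, 0, 3]
    - [0, 0, 1.2]
    - [0, 0, 0]
    - [0, 0, 0]
    - [0, 0, 0]
  angular:
    - [0, 0, 0]
    - [0, 0, 0]
    - [0, 0, 0]
    - [0, 0, 0]
    - [0, 0, 0]
    - [0, 0, 0]
    - [0, 0, 0]
    - [0, 0, 0]

```text
time: 50.35
tool_pos: [0.4096, 0.2905, 0.0168]
tcp_rot: [[-0.887, -0.462, 0.003], [-0.462, 0.887, 0.002], [-0.004, 0.0, -1.0]]
force: [0.5, 0.7, -2.5]
gripper_width: 0.0439
```

Emit:
move_arm:
  claw: [1, 1, 1, 1, 1, 1]
  slide:
    - [0.1, 0, 0.8]
    - [0, 0, 0.7]
    - [0, 0, 0]
    - [0, 0, 0]
    - [0, 0, 0]
    - [0, 0, 0]
  angular:
    - [0, 0, 0]
    - [0, 0, 0]
    - [0, 0, 0]
    - [0, 0, 0]
    - [0, 0, 0]
    - [0, 0, 0]

```text
time: 50.95
tool_pos: [0.4073, 0.2895, 0.0002]
tcp_rot: [[-0.886, -0.463, 0.0], [-0.463, 0.886, 0.0], [-0.0, 0.0, -1.0]]
force: [0.0, 0.8, -2.6]
gripper_width: 0.0442
```

Emit:
move_arm:
  claw: [1, 1, 1, 1, 1]
  slide:
    - [-0.05, 0, 0.2]
    - [0, 0, 0.15]
    - [0, 0, 0.05]
    - [0, 0, 0]
    - [0, 0, 0]
  angular:
    - [0, 0, 0]
    - [0, 0, 0]
    - [0, 0, 0]
    - [0, 0, 0]
    - [0, 0, 0]

```text
time: 51.45
tool_pos: [0.4079, 0.2897, -0.0035]
tcp_rot: [[-0.886, -0.463, 0.001], [-0.463, 0.886, 0.001], [-0.001, 0.0, -1.0]]
force: [-1.5, -0.5, 3.4]
gripper_width: 0.0436
```

In contact at the expected height and place. I'll release, lift and back off to the earlier viewpoint for the final check.

Emit:
move_arm:
  claw: [-1, -1, -1, -1, -1, -1, -1, -1, -1, -1]
  slide:
    - [0, 0, 0]
    - [0, 0, 0]
    - [0, 0, 0]
    - [0, 0, 0]
    - [0, 0, -1]
    - [0, 0, -3]
    - [0, 0, -4]
    - [0, 0, -4]
    - [0, 0, -3.5]
    - [0, 0, 0]
  angular:
    - [0, 0, 0]
    - [0, 0, 0]
    - [0, 0, 0]
    - [0, 0, 0]
    - [0, 0, 0]
    - [0, 0, 0]
    - [0, 0, 0]
    - [0, 0, 0]
    - [0, 0, 0]
    - [0, 0, 0]

```text
time: 52.45
tool_pos: [0.4108, 0.2918, 0.1574]
tcp_rot: [[-0.886, -0.463, 0.01], [-0.463, 0.886, 0.007], [-0.012, 0.002, -1.0]]
force: [0.4, -0.0, 0.4]
gripper_width: 0.0856
```

Emit:
move_arm:
  claw: [-1, -1, -1, -1, -1, -1]
  slide:
    - [-3, 0, 0]
    - [-3.5, 0, 0]
    - [-3, 0, 0]
    - [-1, 0, 0]
    - [0, 0, 0]
    - [0, 0, 0]
  angular:
    - [0, 0, 0]
    - [0, 0, 0]
    - [0, 0, 0]
    - [0, 0, 0]
    - [0, 0, 0]
    - [0, 0, 0]

```text
time: 53.05
tool_pos: [0.4998, 0.3376, 0.1504]
tcp_rot: [[-0.886, -0.463, -0.002], [-0.463, 0.886, -0.001], [0.002, -0.0, -1.0]]
force: [0.1, -0.0, 0.8]
gripper_width: 0.0855
```

```bash
python3 - <<'E'
from h import *
s=manip.observe(); print(s['tool_pos'],s['force'])
im,K,R,t=cap('wrist'); np.savez('w17.npz',im=im,K=K,R=R,t=t)
a,*_=cap('top'); b,*_=cap('scene')
o=np.zeros((600,800,3),np.uint8)
o[:,:440]=cv2.resize(im[0:300,210:430],None,fx=2,fy=2,interpolation=cv2.INTER_CUBIC)
o[:300,440:800]=cv2.resize(a[179:229,338:398],None,fx=6,fy=6,interpolation=cv2.INTER_CUBIC)
o[300:,440:800]=cv2.resize(b[210:270,320:392],None,fx=5,fy=5,interpolation=cv2.INTER_CUBIC)
cv2.imwrite('pics/final.png',o)
E
```

```text
[0.49980726 0.33761233 0.15035414] [ 0.06108791 -0.02080718  0.7762253 ]
```

View pics/final.png

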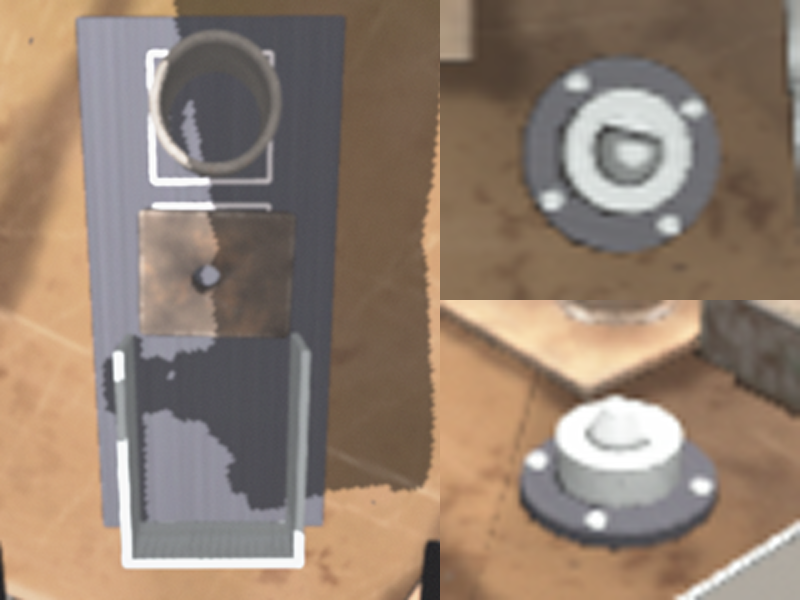

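The final picture shows the tube and block upright on their places, and the collar flat on the spindle base with the nose through the bore and the flats together. Last, I'll compare the numbers with the start.

```bash
python3 - <<'E'
from h import *
d=np.load('w17.npz'); im,K,R,t=[d[k] for k in('im','K','R','t')]
f=lambda uv,z:ray(K,R,t,np.array(uv)/2.+[210-.25,-.25],z)
T=f([[149,102],[281,102],[215,30],[215,173]],.068); print('tube',T.mean(0).round(4),'start .4075 .2899')
B=f([[138,211],[294,211],[292,337],[139,337]],.042); v=B[1]-B[0]; print('block',B.mean(0).round(4),'start .4597 .3174', 'yaw',np.degrees(np.arctan2(v[1],v[0]))-90)
P=f([[79,16],[345,16],[324,525],[105,525]],.006); m=P[:2].mean(0); n=P[2:].mean(0); X=(n-m)/np.linalg.norm(n-m); Y=np.array([-X[1],X[0],0])
for q in(T.mean(0),B.mean(0)): print('rack frame',((q-m)@X-.105).round(4),((q-m)@Y).round(4))
E
```

```text
tube [0.4079 0.2897 0.068 ] start .4075 .2899
block [0.4611 0.318  0.042 ] start .4597 .3174 yaw 27.604737837104736
rack frame -0.0655 0.0009
rack frame -0.0052 0.001
```

```bash
python3 -c "
from station import manip
manip.job_done()"
```

```text
the job is handed in; nothing more can be done
```

The job is done and handed in at about 53 s of robot time. The tube and then the block went into the tray. The collar was seated on the spindle and released, and then the block and the tube went back to their places in the rack.

**Last checks:**
- **Collar:** It touched down at exactly the predicted seat height and lies flat. Its yaw was -12.1°, against -11.4° measured for the shaft's flat.
- **Block:** It measured within about 1.5 mm of its start position, at yaw 27.6° as before.
- **Tube:** It stands upright, within about 0.5 mm of its start position.
- **Robot:** It was clear of everything at hand-in, and the wrist force I saw never went above about 8 N.

**What disagreed or went wrong:** The real fingertips sit about 36 mm behind the reported TCP when shut, and about 49 mm when open; all three cameras agreed on this. Before I found it:
- The first grip held the tube only by its rim. It still travelled and stood safely.
- The first try at the block closed on air above it. The block was not touched.

I corrected for the offset from then on. I did not take a picture of the block standing in the tray, but it came back up at the height and width expected.

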